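# Change over the drums of the bench deburring machine

## Task

Change over the deburring machine: first pull its speed lever fully towards the robot to stop it, then swap the two drums, so that the closed one stands in the middle of the parking stand's pad and the open one in the middle of the machine's plate. Then put every hexagon nut from the bench into the open drum, and when they are all in, lay the loose cover on it so that it seats flat with its plug in the mouth; last, set the speed lever upright for half speed. Leave the other things on the bench alone, and keep the machine stopped while you work.

Things in the scene. Friction and masses are not known exactly. Their poses are not given: they have to be found in the camera images.
- plate (a point): centre of the top face of the deburring machine's round black rubber plate (90 mm across, top 45 mm above the bench). The machine is a fixed grey box 130 x 260 mm, 35 mm high; the plate stands at one end (its -y end), the speed lever at the other end; axes are the machine's: x from its front (robot side) to its back, y from plate to lever, z up; the machine is turned up to 0.15 rad
- lever_pivot (a point): pivot of the speed lever on the machine, 57 mm above the bench, 140 mm (+y) and 30 mm (-x) from the plate centre, between two low grey cheeks that rise to 65 mm; machine axes, the lever turns about this y axis
- lever_tip (a point): centre of the black ball (26 mm diameter) on the end of the speed lever, 90 mm from the pivot; the stalk is 10 mm thick
- lever (a joint): angle of the speed lever in rad: 0 = fully pulled to the machine's front (leaning 0.6 rad toward the robot), machine stopped; 0.6 = upright, half speed; 1.2 = fully away from the robot, full speed. It stays where it is left
- stand (a point): centre of the top of the parking stand: a fixed 120 mm square plywood block, with a round black rubber pad (90 mm) on it, top 15 mm above the bench; z up
- full_drum: closed drum holding the finished batch: steel cylinder 66 mm diameter, 84 mm high with its cover locked on, and a black knob (18 mm diameter, 24 mm high) on top of it, 108 mm in all, about 0.4 kg; origin at the centre of its underside, z up its axis; it starts on the machine's plate
- open_drum: empty open steel drum of the same 66 mm diameter, 80 mm high to the rim, wall 3 mm, floor 5 mm thick, mouth 60 mm wide, about 0.24 kg; origin at the centre of its underside, z up its axis; it starts on the parking stand
- cover: loose cover for the open drum: steel disc 66 mm diameter, 4 mm thick, with a locating plug 50 mm diameter, 5 mm deep under it and a black knob (18 mm diameter, 24 mm high) on top; origin at the centre of the plug's underside, z up: disc from 5 to 9 mm, knob from 9 to 33 mm. Seated, its origin is 75 mm above the drum's origin. It lies on the bench in the front row
- nut1: steel hexagon nut blank, 24 mm across flats, 28 mm across corners, 14 mm high, 40 g; origin at its CENTRE, z along its bore, x across a pair of flats; between 2 and 4 of them lie in the front row (None if absent)
- nut2: steel hexagon nut blank, 24 mm across flats, 28 mm across corners, 14 mm high, 40 g; origin at its CENTRE, z along its bore, x across a pair of flats; between 2 and 4 of them lie in the front row (None if absent)
- nut3: steel hexagon nut blank, 24 mm across flats, 28 mm across corners, 14 mm high, 40 g; origin at its CENTRE, z along its bore, x across a pair of flats; between 2 and 4 of them lie in the front row (None if absent)
- nut4: steel hexagon nut blank, 24 mm across flats, 28 mm across corners, 14 mm high, 40 g; origin at its CENTRE, z along its bore, x across a pair of flats; between 2 and 4 of them lie in the front row (None if absent)
- tape_measure: bystander: yellow tape measure 60 x 34 x 50 mm high in the front row; origin at its underside
- flange: bystander: dark steel ring 64 mm across, 12 mm high, beyond the middle; origin at its underside

How it is judged (in metres and radians):
On the way, in this order (a step that is already met when the one before it is completed fails the run):
1. the speed lever is at stop (value of joint lever below 0.15 rad), for 0.2 s.
2. the drums have changed places, machine stopped (value of joint lever below 0.15 rad and horizontal distance between full_drum and stand below 0.015 m and z of full_drum in the frame of stand between -0.004 and 0.006 m and angle between each of full_drum, open_drum's own z axis and vertical below 0.08 rad and horizontal distance between open_drum and plate below 0.015 m and z of open_drum in the frame of plate between -0.004 and 0.006 m and contact force between each of full_drum, open_drum and the fingers below 0.05 N), for 0.3 s.
3. all nuts are in the open drum on the plate, machine stopped (value of joint lever below 0.15 rad and horizontal distance between each of nut1, nut2, nut3, nut4 and open_drum below 0.028 m and z of nut1 in the frame of open_drum between 0.003 and 0.075 m and z of nut2 in the frame of open_drum between 0.003 and 0.075 m and z of nut3 in the frame of open_drum between 0.003 and 0.075 m and z of nut4 in the frame of open_drum between 0.003 and 0.075 m and horizontal distance between open_drum and plate below 0.015 m and z of open_drum in the frame of plate between -0.004 and 0.006 m and angle between open_drum's own z axis and vertical below 0.08 rad), for 0.2 s.
4. the cover is seated on the open drum, machine still stopped (value of joint lever below 0.15 rad and horizontal distance between each of nut1, nut2, nut3, nut4 and open_drum below 0.028 m and z of nut1 in the frame of open_drum between 0.003 and 0.075 m and z of nut2 in the frame of open_drum between 0.003 and 0.075 m and z of nut3 in the frame of open_drum between 0.003 and 0.075 m and z of nut4 in the frame of open_drum between 0.003 and 0.075 m and horizontal distance between cover and open_drum below 0.007 m and z of cover in the frame of open_drum between 0.071 and 0.0785 m and angle between the z axis of cover and the z axis of open_drum, either way round below 0.06 rad and angle between cover's own z axis and vertical below 0.15 rad), for 0.3 s.
At the end, for the whole second after the job is handed in: Closed drum upright on the stand, open drum upright on the plate, each within 15 mm of the middle; every nut in the open drum; cover seated flat on it (within 7 mm of its axis); lever upright within 0.12 rad; all at rest and released (horizontal distance between full_drum and stand below 0.015 m and z of full_drum in the frame of stand between -0.004 and 0.006 m and angle between each of full_drum, open_drum's own z axis and vertical below 0.08 rad and horizontal distance between open_drum and plate below 0.015 m and z of open_drum in the frame of plate between -0.004 and 0.006 m and horizontal distance between each of nut1, nut2, nut3, nut4 and open_drum below 0.028 m and z of nut1 in the frame of open_drum between 0.003 and 0.075 m and z of nut2 in the frame of open_drum between 0.003 and 0.075 m and z of nut3 in the frame of open_drum between 0.003 and 0.075 m and z of nut4 in the frame of open_drum between 0.003 and 0.075 m and horizontal distance between cover and open_drum below 0.007 m and z of cover in the frame of open_drum between 0.071 and 0.0785 m and angle between the z axis of cover and the z axis of open_drum, either way round below 0.06 rad and angle between cover's own z axis and vertical below 0.15 rad and value of joint lever between 0.48 and 0.72 rad and linear speed of each of full_drum, open_drum, cover below 0.02 m/s); the robot touches nothing.
It fails at once if a bystander is disturbed (moved over 30 mm) (distance of any of tape_measure, flange from where it was at the start of the episode above 0.03 m).
It fails at once if a drum is away from its place while the machine is not stopped (value of joint lever above 0.3 rad and ((horizontal distance between full_drum and plate above 0.04 m and horizontal distance between full_drum and stand above 0.04 m) or (horizontal distance between open_drum and plate above 0.04 m and horizontal distance between open_drum and stand above 0.04 m))).
Of nut1, nut2, nut3, nut4 only 2 to 4 are there at a start; the rules pass over those that are not, and their reading is None.
At some moment in a run one of nut1, nut2, nut3, nut4 may be knocked a few centimetres aside while the robot is not near it.
Once in a run the grip may slacken for a moment while it holds something.
It also fails if it takes over 210 s, if anything falls off the work surface, if the arm or the gripper's body presses on something with over 40 N, if the wrist force passes 120 N, or if a joint passes its speed limit or range.

## Robot

A 6-joint arm with a two-finger parallel gripper is mounted at the origin on the work surface. World frame = base frame: x ahead of the robot, y to its left, z up, the work surface at z = 0. Lengths are in mm, angles in rad, forces in N, time in s.
With the tool pointing down it reaches from about 300 to 775 mm from the base axis. Payload 14.6 kg.
Tool frame: the origin (TCP) lies between the finger pads; the fingertips stand 8 mm ahead of it and the grasp point (between the pads) lies 11 mm behind it; z points along the fingers, y is the direction in which the jaws open and shut (so a half turn about z gives the same grasp; the last joint's range is limited). The gripper opens to 94 mm and grips with 3 to 60 N. Pads are 16 mm wide; open, the fingers measure 119 mm over their backs; the gripper's body (75 mm by 177 mm) begins 78 mm behind the grasp point.
Start: joints at [-1.234, 0.3, 1.521, -0, 1.321, -0.067], TCP at [216.096, -505.759, 213.446] pointing down, gripper open.
Joint ranges: [-3.03, 3.03], [-0.79, 2.21], [0.23, 2.52], [-1.04, 4.18], [0, 3.07], [-2.55, 2.55]. Speed limits (rad/s): [2.22, 2.22, 2.57, 3.14, 3.14, 3.14].

## Interface

Orientations are given as [roll, pitch, yaw] about the fixed x, y, z axes, in that order (R = Rz(yaw) Ry(pitch) Rx(roll)).
In Python, from cell import manip, cams, models gives the robot as it stands. The module is installed in compiled form; this text tells all that it offers.
- The arm moves only by the shell command python3 -m pendant 'ROWS' [OPENING] [FORCE]. ROWS is JSON, a list that holds one entry, the list of rows, each a list of 4 numbers: the shift along the tool's x, y, z in cm, then the turn about the tool's z in rad. In form: [[[x, y, z, roll], ...]]. A call has 1 to 5 rows; each row is the pose to reach, as a shift and turn from the pose commanded when the call began, along the tool's axes at that moment; what a row does not reach only later rows make up. A row lasts 1/10 s, in which the tool goes at most 50 mm and 8.59 degrees, less where a joint would pass 70% of its speed; a pose out of reach is approached as far as the arm can. A call with a gripper value outside its range is refused whole. OPENING is the opening, from -1 (shut) to 1 (fully open), so that 0 is half open, set as the call begins (- or left out, the last holds). The fingers move at their own pace and stop on an object; FORCE is the grip in N (left out, the last holds). Time passes only in rows, so rows that repeat a pose let the fingers close. It gives the time, the measured TCP pose, the force and the opening at its end, in the units of the state.
- manip.read_state(): the state, without advancing time (a new reading comes with each control period).
- cams.camera(name): name is "scene" or "top" or "wrist"; returns a dict with "frame" (384x512x3 uint8, red, green, blue), "K" (3x3 intrinsics, pixels), "pose" (4x4, takes a point from camera to world coordinates). Camera axes: x right, y down, z forward; pixel columns grow to the right and rows downward; lengths in mm; the calibration is good to about 2 mm. A picture is of the moment at which its call begins. There is no depth.
- manip.sign_off(): hands the job in, once; it reports no verdict.
Trained networks look in the newest picture that a camera, given by its name, has taken for a name from the list of things; names that differ only in an ending like _2 or _b are one class to them, and where a whole thing is asked for, a point or a joint stands for the part that bears it (a point fixed in the world has none). Each returns a list of dicts, best first, with "score" (0 to 1); they miss things now and then, are a little off and sometimes report something else, mostly with a low value. They report only what shows in the picture. A call takes as long as a camera call.
- models.regions_of(camera, name): "pixels" (384x512 bool, what is visible of it) and "point" ([column, row] in pixels, amid what is visible of it).
The state is a dict: "clock": time; "joints": joint angles; "qd": joint speeds; "effort": joint torques, N m; "eef_pos": TCP position; "eef_rot": TCP orientation; "wrist_force": force on the tool from outside, world axes, zero at the start; "moment": the same for the moment, N m; "finger_gap": finger opening in mm.
Only numpy, scipy, OpenCV 4.12 (cv2) and the standard library are available. Lean on these libraries where they do the work, as an engineer would, in place of code of your own. Each camera call takes 0.05 s, during which the arm holds its last target.

## Working session

There is one attempt and no reset: what is moved stays moved. The work goes in short steps, Python scripts to look and compute and a shell command to move; the robot and the scene stay as the last step left them, time stands still between calls to the robot, and variables do not carry over. Pictures are saved under pics/ and viewed, and the job is handed in when it is done.

```bash
mkdir -p pics
cat > h.py <<'E'
import numpy as np,cv2
from cell import manip,cams,models
def snap(n,f):
    c=cams.camera(n);cv2.imwrite('pics/'+f,cv2.cvtColor(c['frame'],cv2.COLOR_RGB2BGR));return c
def ray(c,uv,z):
    K=c['K'];P=c['pose'];d=P[:3,:3]@np.linalg.inv(K)@np.array([uv[0],uv[1],1.]);o=P[:3,3]
    return o+d*(z-o[2])/d[2]
def proj(c,p):
    P=c['pose'];q=P[:3,:3].T@(np.array(p)-P[:3,3]);q=c['K']@q;return q[:2]/q[2]
def tri(obs):
    A=np.zeros((3,3));b=np.zeros(3)
    for c,uv in obs:
        d=c['pose'][:3,:3]@np.linalg.inv(c['K'])@np.array([uv[0],uv[1],1.]);d/=np.linalg.norm(d)
        M=np.eye(3)-np.outer(d,d);A+=M;b+=M@c['pose'][:3,3]
    return np.linalg.solve(A,b)
E
python3 - <<'E'
from h import *
np.set_printoptions(precision=1,suppress=True)
for n in ['scene','top','wrist']:
    c=snap(n,n+'0.png');print(n,c['K'][0,0],c['pose'].round(2).tolist())
    for o in ['plate','lever_pivot','lever_tip','lever','stand','full_drum','open_drum','cover','nut1','tape_measure','flange']:
        try:r=models.regions_of(n,o)
        except Exception as e: print(o,e);continue
        print(o,[(round(x['score'],2),np.round(x['point']).tolist(),int(x['pixels'].sum()),ray(c,x['point'],0)[:2].round().tolist()) for x in r[:5]])
print(manip.read_state())
E
```

```text
scene 363.2757727093 [[0.76, 0.45, -0.47, 995.38], [0.65, -0.51, 0.57, -517.82], [0.02, -0.73, -0.68, 740.5], [0.0, 0.0, 0.0, 1.0]]
plate [(0.61, [221.0, 271.0], 5326, [622.0, -174.0])]
lever_pivot [(0.83, [220.0, 272.0], 5258, [622.0, -178.0])]
lever_tip [(0.64, [236.0, 224.0], 171, [549.0, -41.0])]
lever [(0.47, [237.0, 227.0], 157, [558.0, -47.0])]
stand [(0.79, [305.0, 187.0], 766, [603.0, 207.0])]
full_drum [(0.71, [188.0, 271.0], 1388, [563.0, -226.0])]
open_drum [(0.96, [312.0, 171.0], 701, [579.0, 286.0])]
cover [(0.52, [282.0, 145.0], 186, [423.0, 335.0])]
nut1 [(0.64, [242.0, 178.0], 80, [434.0, 113.0]), (0.39, [266.0, 166.0], 36, [453.0, 205.0]), (0.26, [238.0, 225.0], 113, [556.0, -38.0])]
tape_measure [(0.56, [130.0, 248.0], 638, [403.0, -278.0]), (0.55, [238.0, 226.0], 107, [558.0, -41.0])]
flange [(0.87, [302.0, 242.0], 387, [719.0, 27.0]), (0.6, [130.0, 250.0], 566, [407.0, -281.0])]
top 354.7510075094212 [[-0.01, -0.99, 0.14, 458.6], [-1.0, 0.01, 0.01, -21.48], [-0.01, -0.14, -0.99, 844.33], [0.0, 0.0, 0.0, 1.0]]
plate [(0.72, [325.0, 175.0], 5166, [618.0, -182.0])]

[... 519 characters left out ...]
, 500, [426.0, -295.0])]
flange [(0.84, [244.0, 124.0], 419, [747.0, 14.0])]
wrist 338.03134629367656 [[0.39, -0.88, -0.26, 291.45], [-0.92, -0.38, -0.11, -473.7], [0.0, 0.28, -0.96, 385.31], [0.0, 0.0, 0.0, 1.0]]
plate []
lever_pivot []
lever_tip []
lever []
stand []
full_drum []
open_drum []
cover []
nut1 []
tape_measure []
flange []
{'clock': 1.8, 'joints': array([-1.2,  0.3,  1.5, -0. ,  1.3, -0.1]), 'qd': array([ 0.,  0.,  0.,  0., -0.,  0.]), 'effort': array([  0. , -53.2, -35.3,   0.1,   0. ,   0. ]), 'eef_pos': array([ 216.1, -505.8,  213.5]), 'eef_rot': array([3.1, 0. , 0.4]), 'wrist_force': array([-0.8,  0.3, -0.5]), 'moment': array([-0., -0.,  0.]), 'finger_gap': 93.9439516346388}
```

View pics/scene0.png

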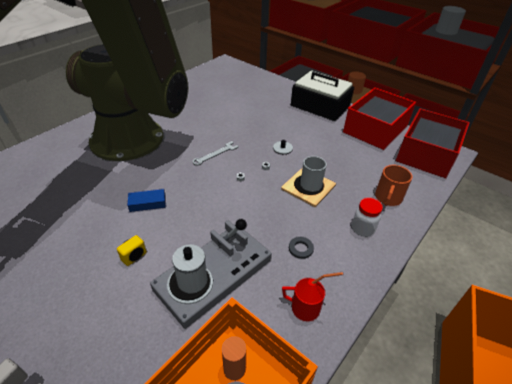

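View pics/top0.png

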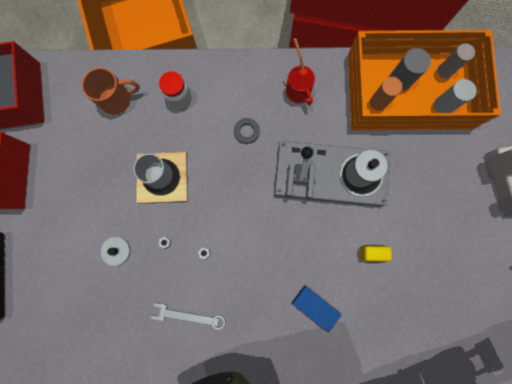

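```bash
cat >> h.py <<'E'
from scipy.spatial.transform import Rotation as Ro
def go(x,y,z,yaw=None):
    """print the tool-axes shift (cm) and turn to a world TCP target"""
    s=manip.read_state();R=Ro.from_euler('xyz',s['eef_rot']).as_matrix();p=s['eef_pos']
    d=R.T@(np.array([x,y,z])-p)/10
    t=0
    y0=np.arctan2(R[1,0],R[0,0])
    if yaw is not None: t=-(yaw-y0)
    print('at',p.round(1),'yaw',round(y0,3),'gap',round(s['finger_gap'],1),'t',s['clock'],'F',s['wrist_force'].round(1),'-> shift cm',d.round(2),'turn',round(t,3))
E
python3 -c "
from h import *
print(manip.read_state()['eef_rot'],manip.read_state()['joints'])
go(560,-180,280,0)"
```

```text
[3.14156608e+00 1.25422057e-05 4.03764456e-01] [-1.23361239e+00  2.99893866e-01  1.52098370e+00 -1.10916154e-05
  1.32068774e+00 -6.65777729e-02]
at [ 216.1 -505.8  213.5] yaw 0.404 gap 93.9 t 1.8 F [-0.8  0.3 -0.5] -> shift cm [ 44.42 -16.45  -6.66] turn 0.404
```

```bash
python3 -m pendant '[[[0,0,-6.7,0],[44.4,-16.4,-6.7,0.4],[44.4,-16.4,-6.7,0.4],[44.4,-16.4,-6.7,0.4],[44.4,-16.4,-6.7,0.4]]]' ; python3 -c "
from h import *
go(560,-180,280,0)"
```

```text
clock: 2.3
eef_pos: [357.0, -372.3, 270.6]
eef_rot: [3.141, -0.0, -0.001]
wrist_force: [0.2, -0.1, 0.6]
finger_gap: 94.1
at [ 357.  -372.3  270.6] yaw -0.001 gap 94.1 t 2.3 F [ 0.2 -0.1  0.6] -> shift cm [ 20.28 -19.26  -0.94] turn -0.001
```

```bash
python3 -m pendant '[[[0,0,0,0],[0,0,0,0]]]' ; python3 -c "
from h import *
go(560,-180,280,0)"
```

```text
clock: 2.5
eef_pos: [356.5, -373.3, 270.5]
eef_rot: [3.141, 0.0, 0.006]
wrist_force: [0.4, -0.0, 1.0]
finger_gap: 94.0
at [ 356.5 -373.3  270.5] yaw 0.006 gap 94.0 t 2.5 F [ 0.4 -0.   1. ] -> shift cm [ 20.47 -19.21  -0.96] turn 0.006
```

Lag is negligible; the final reading is usable.

```bash
python3 -m pendant '[[[20.4,-19.2,-1,0],[20.4,-19.2,-1,0],[20.4,-19.2,-1,0],[20.4,-19.2,-1,0],[20.4,-19.2,-1,0]]]' ; python3 -m pendant '[[[0,0,0,0],[0,0,0,0],[0,0,0,0]]]'
python3 - <<'E'
from h import *
c=snap('wrist','w1.png');np.save('w1.npy',c)
c=snap('top','t1.png');np.save('t1.npy',c)
go(0,0,0)
E
```

```text
clock: 3.0
eef_pos: [537.9, -201.9, 279.3]
eef_rot: [3.141, 0.0, 0.002]
wrist_force: [0.6, -1.3, -0.4]
finger_gap: 93.8
clock: 3.3
eef_pos: [536.4, -203.5, 279.2]
eef_rot: [3.141, 0.0, 0.002]
wrist_force: [-0.8, 0.5, -0.4]
finger_gap: 94.0
at [ 536.4 -203.4  279.4] yaw 0.002 gap 93.8 t 3.4 F [-0.   0.  -0.8] -> shift cm [-53.6  -20.42  27.94] turn 0
```

View pics/w1.png

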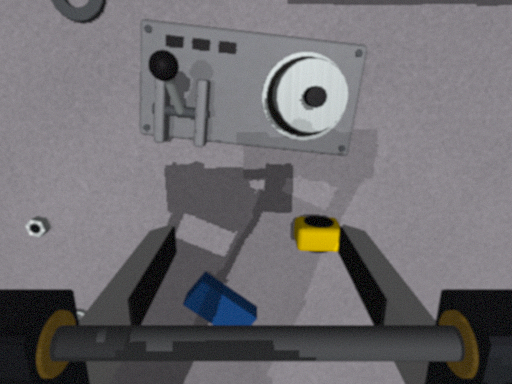

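Run:
```python
from h import *
np.set_printoptions(precision=1,suppress=True)
c=np.load('w1.npy',allow_pickle=True).item();t=np.load('t1.npy',allow_pickle=True).item()
cs=[(143,20),(367,45),(345,154),(138,133)]
q=[ray(c,u,35)[:2] for u in cs];print(q)
print(sum(q)/4)
for o in ['full_drum','lever_tip','nut1','tape_measure','flange']:
    r=models.regions_of('wrist',o)
    print(o,[(round(x['score'],2),np.round(x['point'],1).tolist(),int(x['pixels'].sum()),ray(c,x['point'],0)[:2].round().tolist()) for x in r[:5]])
im=cv2.imread('pics/t1.png');cv2.imwrite('pics/t1c.png',cv2.resize(im[120:230,260:410],None,fx=5,fy=5,interpolation=cv2.INTER_CUBIC))
im=cv2.imread('pics/w1.png');cv2.imwrite('pics/w1c.png',cv2.resize(im[0:170,125:385],None,fx=3,fy=3,interpolation=cv2.INTER_CUBIC))
```

```text
[array([692.6, -76.6]), array([ 667.2, -329.3]), array([ 541.6, -313.8]), array([567.2, -58.7])]
[ 617.1 -194.6]
full_drum [(0.9, [309.5, 91.1], 4249, [617.0, -271.0])]
lever_tip [(0.71, [169.4, 69.8], 1107, [642.0, -94.0])]
nut1 [(0.75, [36.0, 227.6], 387, [427.0, 114.0]), (0.21, [81.4, 7.9], 832, [712.0, 7.0])]
tape_measure [(0.73, [315.5, 232.6], 1541, [420.0, -289.0])]
flange [(0.68, [82.3, 7.5], 825, [712.0, 6.0])]
```

View pics/t1c.png

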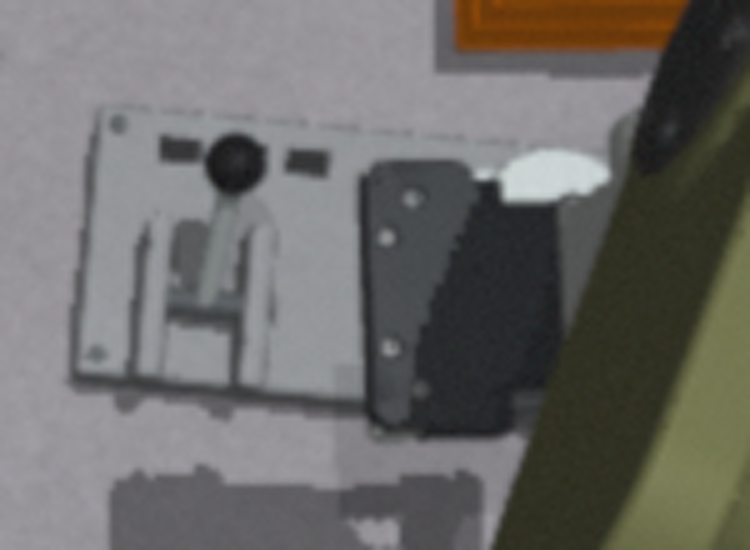

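View pics/w1c.png

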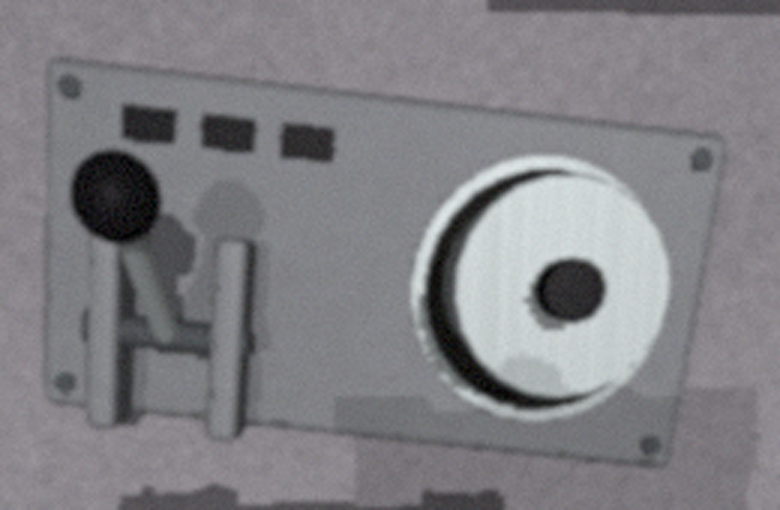

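Run:
```python
from h import *
np.set_printoptions(precision=1,suppress=True)
c=np.load('w1.npy',allow_pickle=True).item();t=np.load('t1.npy',allow_pickle=True).item()
f=lambda u:(u[0]/3+125-.33,u[1]/3-.33)
g=lambda u:(u[0]/5+260-.4,u[1]/5+120-.4)
print('plate ring',ray(c,f((541,286)),42), ray(c,f((541,286)),45))
print('ball',tri([(c,f((115,197))),(t,g((236,163)))]))
b=tri([(c,f((115,197))),(t,g((236,163)))]);print(proj(c,b)-f((115,197)),proj(t,b)-g((236,163)))
print('axle',ray(c,f((170,333)),57))
print('knob top',ray(c,f((573,290)),153),'drum disc',ray(c,f((563,284)),129))
q=[ray(c,f(u),35)[:2] for u in [(69,87),(702,160),(650,446),(65,382)]];print(q,sum(q)/4)
```

```text
plate ring [ 612.3 -260.    42. ] [ 612.4 -259.6   45. ]
ball [ 639.3 -121.5  137. ]
[-0.5 -0.9] [0.2 0.4]
axle [ 595.2 -118.1   57. ]
knob top [ 612.9 -253.9  153. ] drum disc [ 614.2 -254.8  129. ]
[array([683.8, -81. ]), array([ 658.7, -320.6]), array([ 548.7, -308.7]), array([574.4, -69.5])] [ 616.4 -195. ]
```

```bash
python3 -c "
from h import *
go(639.3,-121.5,200,-.105)"
```

```text
at [ 537.  -202.3  279.4] yaw 0.003 gap 93.8 t 3.65 F [-0.5 -0.1  0.6] -> shift cm [10.26 -8.05  7.94] turn 0.108
```

```bash
python3 -m pendant '[[[10.2,-8.1,7.9,0.11],[10.2,-8.1,7.9,0.11],[10.2,-8.1,7.9,0.11],[10.2,-8.1,7.9,0.11],[10.2,-8.1,7.9,0.11]]]' 0.1 10; python3 -m pendant '[[[0,0,0,0],[0,0,0,0]]]';  python3 - <<'E'
from h import *
c=snap('wrist','w2.png');np.save('w2.npy',c)
go(639.3,-121.5,126,-.105)
print(proj(c,[639.3,-121.5,137]),[(x['score'],x['point']) for x in models.regions_of('wrist','lever_tip')])
E
```

```text
clock: 4.15
eef_pos: [638.9, -120.0, 199.4]
eef_rot: [-3.142, 0.002, -0.105]
wrist_force: [-0.3, 0.3, 0.3]
finger_gap: 57.4
clock: 4.35
eef_pos: [638.7, -121.6, 201.9]
eef_rot: [3.141, -0.002, -0.107]
wrist_force: [-0.9, 0.6, -0.0]
finger_gap: 51.7
at [ 638.7 -121.5  201.8] yaw -0.108 gap 51.8 t 4.4 F [0.2 0.3 1. ] -> shift cm [ 0.05 -0.01  7.58] turn -0.003
[255.75323938 204.58761644] [(0.89, [258.7, 203.4])]
```

View pics/w2.png

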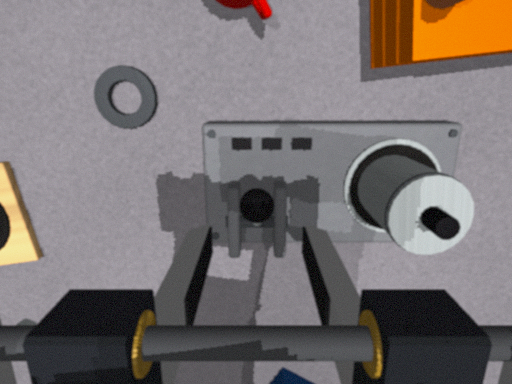

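```bash
python3 -m pendant '[[[0,0,3.8,0],[0,0,7.6,0],[0,0,7.6,0],[0,0,7.6,0]]]';python3 -m pendant '[[[0,0,0,0],[0,0,0,0],[0,0,0,0],[0,0,0,0],[0,0,0,0]]]' -1 10; python3 -m pendant '[[[0,0,0,0],[0,0,0,0]]]'
```

```text
clock: 4.85
eef_pos: [639.1, -120.9, 125.7]
eef_rot: [3.142, -0.001, -0.107]
wrist_force: [1.8, -0.4, 0.2]
finger_gap: 51.6
clock: 5.35
eef_pos: [639.3, -121.1, 125.2]
eef_rot: [3.141, -0.002, -0.106]
wrist_force: [-0.6, -4.5, 4.6]
finger_gap: 25.6
clock: 5.55
eef_pos: [639.4, -121.2, 125.1]
eef_rot: [3.141, -0.002, -0.106]
wrist_force: [-0.1, -5.2, 5.4]
finger_gap: 25.3
```

```bash
python3 -m pendant '[[[-1.1,0,-0.5,0],[-2.1,0,-0.85,0],[-3.2,0,-1.1,0],[-4.4,0,-1.15,0],[-4.4,0,-1.15,0]]]';python3 -m pendant '[[[-1.3,0,0.1,0],[-2.7,0,0.4,0],[-4.0,0,0.95,0],[-5.0,0,1.5,0],[-5.1,0,1.55,0]]]'; python3 -m pendant '[[[0,0,0,0],[0,0,0,0]]]'
```

```text
clock: 6.05
eef_pos: [594.5, -116.3, 136.5]
eef_rot: [3.141, -0.001, -0.107]
wrist_force: [-2.0, -7.1, 2.4]
finger_gap: 25.2
clock: 6.55
eef_pos: [543.6, -110.9, 120.7]
eef_rot: [3.141, 0.0, -0.107]
wrist_force: [-4.0, -5.3, 6.8]
finger_gap: 24.6
clock: 6.75
eef_pos: [543.9, -111.0, 120.8]
eef_rot: [3.141, 0.001, -0.106]
wrist_force: [-8.4, -6.4, 8.7]
finger_gap: 24.7
```

```bash
python3 -m pendant '[[[0,0,0,0],[0,0,0,0],[0,0,0,0],[0,0,-5,0],[0,0,-9,0]]]' 0.2 10; python3 -m pendant '[[[0,0,-5,0],[0,0,-8,0],[0,0,-8,0],[0,0,-8,0],[0,0,-8,0]]]' 1;  python3 - <<'E'
from h import *
c=snap('wrist','w3.png');np.save('w3.npy',c)
t=snap('top','t3.png');np.save('t3.npy',t)
go(540,170,300,-.105)
E
```

```text
clock: 7.25
eef_pos: [544.3, -110.1, 211.6]
eef_rot: [-3.141, 0.001, -0.106]
wrist_force: [0.5, -0.3, 0.6]
finger_gap: 56.2
clock: 7.75
eef_pos: [544.1, -110.2, 288.7]
eef_rot: [-3.141, 0.002, -0.106]
wrist_force: [-0.1, 0.1, 0.0]
finger_gap: 92.3
at [ 544.2 -110.3  288.9] yaw -0.106 gap 93.8 t 7.85 F [-0.5 -0.2  0.2] -> shift cm [ -3.39 -27.82  -1.09] turn -0.001
```

View pics/w3.png

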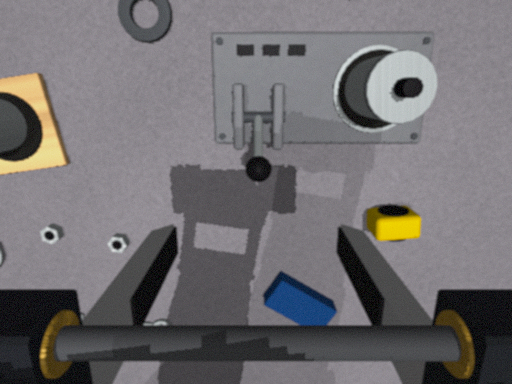

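View pics/t3.png

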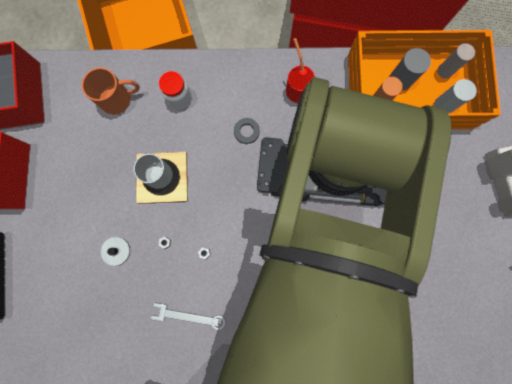

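```bash
python3 -m pendant '[[[-3,-28,0,0],[-3,-28,0,0],[-3,-28,0,0],[-3,-28,0,0],[-3,-28,0,0]]]'; python3 -m pendant '[[[0,0,0,0],[0,0,0,0]]]';  python3 - <<'E'
from h import *
np.set_printoptions(precision=1,suppress=True)
c=np.load('w3.npy',allow_pickle=True).item()
print('ball exp',proj(c,[544.7,-112.2,131]),'plate ring',ray(c,(380,91),42))
c=snap('wrist','w4.png');np.save('w4.npy',c)
for o in ['stand','open_drum','nut1','cover','flange']:
    r=models.regions_of('wrist',o)
    print(o,[(round(x['score'],2),np.round(x['point'],1).tolist(),int(x['pixels'].sum()),ray(c,x['point'],0)[:2].round().tolist()) for x in r[:5]])
go(540,170,300,-.105)
im=cv2.imread('pics/w4.png');cv2.imwrite('pics/w4c.png',cv2.resize(im[0:270],None,fx=1.5,fy=1.5,interpolation=cv2.INTER_CUBIC))
E
```

```text
clock: 8.35
eef_pos: [543.8, 141.6, 289.5]
eef_rot: [3.141, 0.001, -0.106]
wrist_force: [0.8, 0.3, -0.0]
finger_gap: 93.9
clock: 8.55
eef_pos: [544.0, 140.3, 289.4]
eef_rot: [3.141, 0.001, -0.104]
wrist_force: [0.2, 0.0, 0.6]
finger_gap: 94.1
ball exp [258.2 173.7] plate ring [ 607.9 -264.7   42. ]
stand [(0.73, [218.5, 103.4], 5260, [613.0, 183.0])]
open_drum [(0.88, [178.0, 109.4], 3499, [611.0, 238.0])]
nut1 [(0.78, [286.8, 227.6], 244, [427.0, 107.0]), (0.52, [221.5, 216.4], 282, [454.0, 201.0])]
cover [(0.55, [139.5, 227.0], 823, [450.0, 323.0])]
flange [(0.68, [348.7, 6.7], 680, [710.0, 9.0])]
at [544.5 138.5 290.3] yaw -0.108 gap 94.0 t 8.85 F [ 0.2 -0.3  0.1] -> shift cm [-0.8 -3.1 -1. ] turn -0.003
```

View pics/w4c.png

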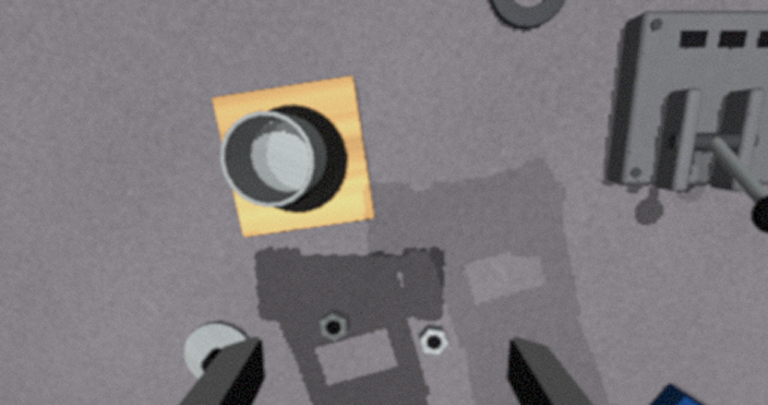

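Run:
```python
from h import *
np.set_printoptions(precision=1,suppress=True)
c=np.load('w4.npy',allow_pickle=True).item();t=np.load('t3.npy',allow_pickle=True).item()
f=lambda u:((u[0]+.5)/1.5-.5,(u[1]+.5)/1.5-.5)
q=[ray(c,f(u),12)[:2] for u in [(213,98),(353,76),(373,218),(244,236)]];print(q,sum(q)/4,[np.linalg.norm(q[i]-q[i-1]) for i in range(4)])
print('pad',ray(c,f((293,158)),15))
print('rim',ray(c,f((268,158.5)),95),'floor',ray(c,f((282,161)),20))
print('nuts',ray(c,f((334,326)),14),ray(c,f((433,341)),14))
im=cv2.imread('pics/t3.png');cv2.imwrite('pics/t3c.png',cv2.resize(im[140:270,90:230],None,fx=5,fy=5,interpolation=cv2.INTER_CUBIC))
```

```text
[array([669.3, 270.8]), array([674. , 152.8]), array([555.7, 149.4]), array([551.6, 266.5])] [612.7 209.9] [np.float64(117.72106206180734), np.float64(118.11302963901913), np.float64(118.40649741085784), np.float64(117.11526579678225)]
pad [614.4 211.6  15. ]
rim [618.  214.6  95. ] floor [613.1 220.3  20. ]
nuts [458.2 197.3  14. ] [433.2 105.7  14. ]
```

View pics/t3c.png

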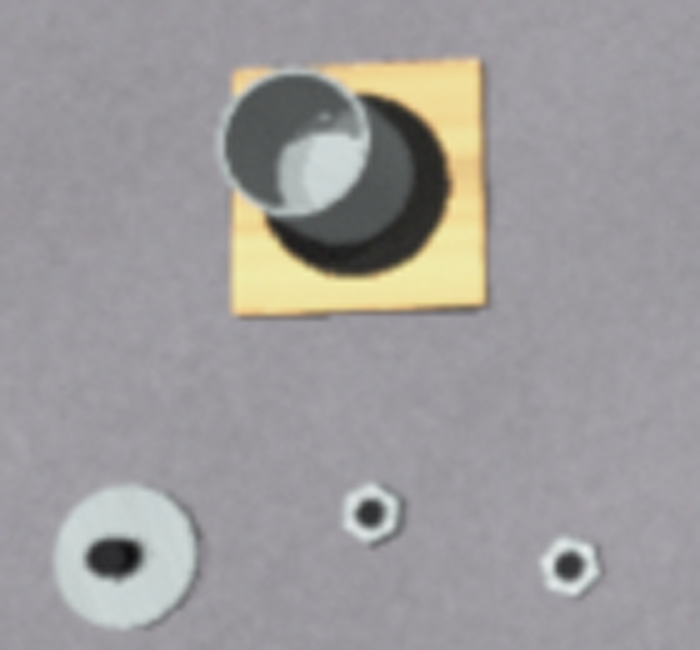

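Run:
```python
from h import *
np.set_printoptions(precision=1,suppress=True)
c=np.load('w4.npy',allow_pickle=True).item();t=np.load('t3.npy',allow_pickle=True).item()
f=lambda u:((u[0]+.5)/1.5-.5,(u[1]+.5)/1.5-.5)
g=lambda u:(u[0]/5+90-.4,u[1]/5+140-.4)
q=[ray(t,g(u),12)[:2] for u in [(232,70),(483,60),(487,303),(234,314)]];print(q,sum(q)/4)
print('rim tri',tri([(c,f((268,158.5))),(t,g((294,142)))]))
print('pad tri',tri([(c,f((293,158))),(t,g((356,184)))]),ray(t,g((356,184)),15))
print('nuts',tri([(c,f((334,326))),(t,g((371,513)))]),tri([(c,f((433,341))),(t,g((569,567)))]))
print('cover',ray(t,g((125,557)),9))
```

```text
[array([671.6, 273. ]), array([675.7, 151.8]), array([557.7, 147.2]), array([553.1, 266.9])] [614.5 209.7]
rim tri [617.9 214.5  97.1]
pad tri [614.7 211.2  14.1] [614.7 210.4  15. ]
nuts [459.7 197.   18.3] [434.5 105.8  16.8]
cover [439.9 314.    9. ]
```

```bash
python3 -c "
from h import *
go(618,214.5,140,-.105)"
```

```text
at [544.5 138.5 290.3] yaw -0.108 gap 94.0 t 8.85 F [ 0.2 -0.3  0.1] -> shift cm [ 6.49 -8.35 15.03] turn -0.003
```

```bash
python3 -m pendant '[[[4,-4,4,0],[6.5,-8.4,10,0],[6.5,-8.4,15,0],[6.5,-8.4,15,0],[6.5,-8.4,15,0]]]'; python3 -m pendant '[[[0,0,0,0]]]';  python3 - <<'E'
from h import *
c=snap('wrist','w5.png');np.save('w5.npy',c)
go(618,214.5,52,-.105)
E
```

```text
clock: 9.35
eef_pos: [616.2, 215.9, 134.3]
eef_rot: [3.138, 0.009, -0.106]
wrist_force: [0.4, 0.7, 0.0]
finger_gap: 94.1
clock: 9.45
eef_pos: [618.1, 215.5, 141.3]
eef_rot: [3.141, -0.0, -0.107]
wrist_force: [0.5, 0.1, 1.3]
finger_gap: 93.8
at [618.6 215.6 142.9] yaw -0.107 gap 93.6 t 9.5 F [0.3 0.  0.4] -> shift cm [-0.07  0.13  9.09] turn -0.002
```

View pics/w5.png

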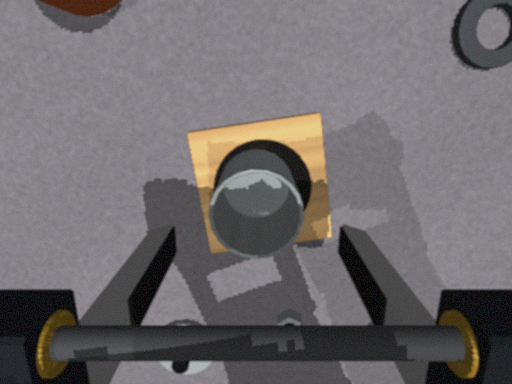

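```bash
python3 -m pendant '[[[0,0.1,4,0],[0,0.1,8,0],[0,0.1,9,0],[0,0.1,9,0]]]'; python3 -m pendant '[[[0,0,0,0],[0,0,0,0],[0,0,0,0],[0,0,0,0],[0,0,0,0]]]' -1 25;python3 -m pendant '[[[0,0,0,0],[0,0,0,0]]]'; python3 -c "
from h import *
go(490,20,52,-.105)"
```

```text
clock: 9.9
eef_pos: [618.1, 214.8, 51.6]
eef_rot: [-3.141, -0.001, -0.107]
wrist_force: [0.2, 0.4, 0.4]
finger_gap: 94.3
clock: 10.4
eef_pos: [618.3, 215.5, 51.5]
eef_rot: [-3.141, -0.002, -0.106]
wrist_force: [-1.7, -0.1, 6.1]
finger_gap: 66.7
clock: 10.6
eef_pos: [618.3, 215.5, 51.5]
eef_rot: [-3.141, -0.002, -0.106]
wrist_force: [-0.8, 0.4, 6.9]
finger_gap: 67.1
at [618.3 215.5  51.5] yaw -0.106 gap 67.1 t 10.6 F [-0.8  0.4  6.9] -> shift cm [-10.68  20.8   -0.08] turn -0.001
```

```bash
python3 -m pendant '[[[0,0,-3,0],[0,0,-6,0],[-2,4,-6,0],[-4,8,-6,0],[-6,12,-6,0]]]'; python3 -m pendant '[[[-2.4,4.4,0,0],[-4.7,8.8,0,0],[-4.7,8.8,0,0],[-4.7,8.8,0,0]]]';python3 -c "
from h import *
go(490,20,36.7,-.105)"
```

```text
clock: 11.1
eef_pos: [544.1, 101.2, 110.2]
eef_rot: [3.141, 0.0, -0.106]
wrist_force: [0.5, -1.8, -2.3]
finger_gap: 67.2
clock: 11.5
eef_pos: [489.3, 19.2, 110.8]
eef_rot: [-3.141, -0.001, -0.108]
wrist_force: [-0.6, 0.6, -2.6]
finger_gap: 67.0
at [489.3  19.2 110.8] yaw -0.108 gap 67.0 t 11.5 F [-0.6  0.6 -2.6] -> shift cm [ 0.05 -0.09  7.41] turn -0.003
```

```bash
python3 -m pendant '[[[0,0,3,0],[0,0,6,0],[0,0,6.9,0],[0,0,7.2,0],[0,0,7.4,0]]]'; python3 -m pendant '[[[0,0,0,0],[0,0,0,0]]]'; python3 -c "
from h import *
go(490,20,36.7,-.105)"
```

```text
clock: 12.0
eef_pos: [490.1, 20.1, 37.0]
eef_rot: [-3.141, -0.001, -0.106]
wrist_force: [0.5, -0.7, -2.2]
finger_gap: 67.2
clock: 12.2
eef_pos: [489.9, 19.8, 37.2]
eef_rot: [-3.141, -0.001, -0.106]
wrist_force: [0.5, -0.9, -1.7]
finger_gap: 66.9
at [489.9  19.8  37.2] yaw -0.106 gap 66.9 t 12.2 F [ 0.5 -0.9 -1.7] -> shift cm [ 0.01 -0.02  0.05] turn -0.001
```

```bash
python3 -m pendant '[[[0,0,0.1,0],[0,0,0.2,0],[0,0,0.2,0]]]'; python3 -m pendant '[[[0,0,0,0],[0,0,0,0],[0,0,0,0],[0,0,0,0]]]' 1; python3 -m pendant '[[[0,0,-5,0],[0,0,-10,0],[0,0,-15,0],[0,0,-20,0],[0,0,-20,0]]]';python3 -c "
from h import *
go(613.5,-255,250,-.105)"
```

```text
clock: 12.5
eef_pos: [490.0, 19.7, 35.0]
eef_rot: [-3.141, -0.002, -0.106]
wrist_force: [-0.3, -1.0, 7.3]
finger_gap: 67.0
clock: 12.9
eef_pos: [489.3, 19.8, 34.2]
eef_rot: [3.142, 0.0, -0.106]
wrist_force: [1.3, -1.0, -0.3]
finger_gap: 92.7
clock: 13.4
eef_pos: [491.3, 19.7, 240.7]
eef_rot: [-3.141, -0.01, -0.106]
wrist_force: [-0.4, -0.3, -0.2]
finger_gap: 94.3
at [491.3  19.7 240.7] yaw -0.106 gap 94.3 t 13.4 F [-0.4 -0.3 -0.2] -> shift cm [15.07 26.02 -0.8 ] turn -0.001
```

```bash
python3 -m pendant '[[[15,26,-0.4,0],[15,26,-0.4,0],[15,26,-0.4,0],[15,26,-0.4,0],[15,26,-0.4,0]]]'; python3 -m pendant '[[[2.5,4.3,0,0],[2.5,4.3,0,0],[2.5,4.3,0,0]]]'
python3 - <<'E'
from h import *
c=snap('wrist','w6.png');np.save('w6.npy',c)
go(613.5,-255,180,-.105)
for o in ['full_drum','plate']:
    r=models.regions_of('wrist',o)
    print(o,[(round(x['score'],2),np.round(x['point'],1).tolist(),int(x['pixels'].sum()),ray(c,x['point'],129)[:2].round().tolist()) for x in r[:5]])
E
```

```text
clock: 13.9
eef_pos: [590.9, -210.8, 236.6]
eef_rot: [-3.141, 0.001, -0.106]
wrist_force: [0.9, 0.4, 0.2]
finger_gap: 94.0
clock: 14.2
eef_pos: [610.6, -254.7, 235.7]
eef_rot: [-3.141, 0.002, -0.107]
wrist_force: [-1.5, 1.1, -0.2]
finger_gap: 93.9
at [ 610.6 -253.7  236.6] yaw -0.106 gap 94.2 t 14.25 F [-0.8  0.5  0.7] -> shift cm [0.31 0.1  5.66] turn -0.001
full_drum [(0.85, [253.5, 178.4], 5069, [620.0, -253.0])]
plate [(0.72, [174.2, 155.7], 22554, [647.0, -190.0])]
```

View pics/w6.png

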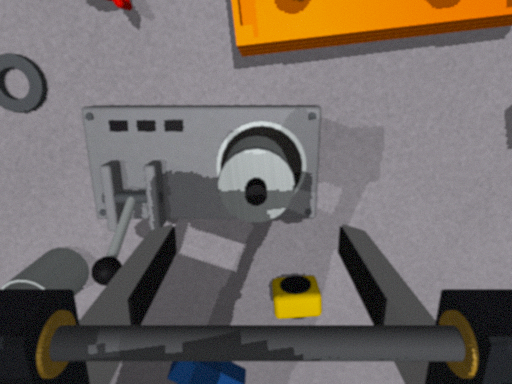

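Run:
```python
from h import *
np.set_printoptions(precision=1,suppress=True)
c=np.load('w6.npy',allow_pickle=True).item();c1=np.load('w1.npy',allow_pickle=True).item()
print('disc',ray(c,(256.5,184.5),129),'knob',ray(c,(256,191.5),153))
print('ring',ray(c,(261,165),43),'tri knob',tri([(c,(256,191.5)),(c1,(315.7,96.3))]))
q=[ray(c,u,35)[:2] for u in [(89,117),(317,116),(313,211),(101,214)]];print(q,sum(q)/4)
```

```text
disc [ 614.5 -255.4  129. ] knob [ 615.6 -255.1  153. ]
ring [ 612.1 -259.9   43. ] tri knob [ 613.  -255.1  144.8]
[array([683. , -80.5]), array([ 657.6, -325.5]), array([ 549. , -314.7]), array([572. , -66.7])] [ 615.4 -196.9]
```

```bash
python3 -m pendant '[[[0.4,0.15,4,0],[0.4,0.15,8,0],[0.4,0.15,12,0],[0.4,0.15,15,0],[0.4,0.15,15.6,0]]]'; python3 -m pendant '[[[0,0,0,0],[0,0,0,0],[0,0,0,0],[0,0,0,0],[0,0,0,0]]]' -1 35;python3 -m pendant '[[[0,0,0,0],[0,0,0,0]]]'; python3 -c "
from h import *
go(614,210,80,-.105)"
```

```text
clock: 14.85
eef_pos: [613.3, -254.3, 78.5]
eef_rot: [-3.14, 0.005, -0.105]
wrist_force: [-0.7, 0.1, -0.0]
finger_gap: 93.9
clock: 15.35
eef_pos: [615.4, -256.0, 83.3]
eef_rot: [3.141, -0.002, -0.106]
wrist_force: [-0.7, 3.6, 7.9]
finger_gap: 65.8
clock: 15.55
eef_pos: [615.4, -256.0, 83.3]
eef_rot: [3.141, -0.002, -0.106]
wrist_force: [-1.4, 4.0, 7.2]
finger_gap: 65.4
at [ 615.4 -256.    83.3] yaw -0.106 gap 65.4 t 15.55 F [-1.4  4.   7.2] -> shift cm [ -5.08 -46.32   0.32] turn -0.001
```

```bash
python3 -m pendant '[[[0,0,-3,0],[0,0,-6,0],[0,0,-6.3,0],[-0.4,-4,-6.3,0],[-0.9,-8,-6.3,0]]]'; python3 -m pendant '[[[-0.5,-4.5,0,0],[-1,-9,0,0],[-1.5,-13.5,0,0],[-2,-18,0,0],[-2.5,-22.5,0,0]]]';  python3 -m pendant '[[[-0.5,-4.5,0,0],[-1,-9,0,0],[-1.5,-13.5,0,0],[-1.6,-15.5,0,0],[-1.6,-15.5,0,0]]]'; python3 -m pendant '[[[0,0,0,0],[0,0,0,0]]]'
python3 - <<'E'
from h import *
go(614,210,53.5,-.105)
c=snap('wrist','w7.png');np.save('w7.npy',c)
E
```

```text
clock: 16.05
eef_pos: [613.5, -175.2, 143.0]
eef_rot: [-3.141, 0.001, -0.108]
wrist_force: [1.2, -0.2, -3.7]
finger_gap: 65.7
clock: 16.55
eef_pos: [612.4, 52.5, 143.2]
eef_rot: [3.141, 0.002, -0.106]
wrist_force: [-0.0, 0.0, -2.9]
finger_gap: 65.6
clock: 17.05
eef_pos: [613.0, 209.0, 143.0]
eef_rot: [3.141, 0.002, -0.103]
wrist_force: [-0.7, -0.8, -3.9]
finger_gap: 66.3
clock: 17.25
eef_pos: [613.8, 205.2, 144.1]
eef_rot: [3.141, 0.001, -0.108]
wrist_force: [-0.3, -0.6, -3.8]
finger_gap: 65.4
at [613.8 205.2 144.1] yaw -0.108 gap 65.4 t 17.25 F [-0.3 -0.6 -3.8] -> shift cm [-0.03 -0.49  9.06] turn -0.003
```

View pics/w7.png

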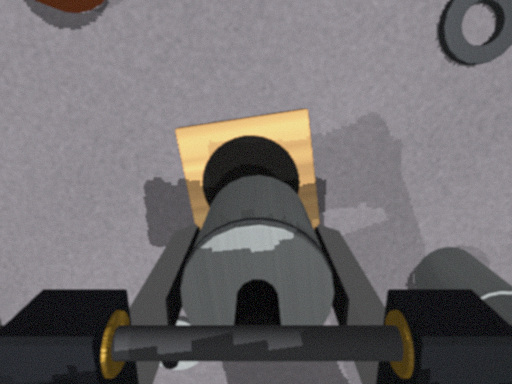

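```bash
python3 -m pendant '[[[0,-0.5,3,0],[0,-0.5,6,0],[0,-0.5,8,0],[0,-0.5,8.6,0],[0,-0.5,8.8,0]]]'; python3 -m pendant '[[[0,0,0,0],[0,0,0,0]]]'
python3 - <<'E'
from h import *
go(614,210,53.3,-.105)
E
```

```text
clock: 17.8
eef_pos: [614.4, 210.8, 56.5]
eef_rot: [3.141, 0.0, -0.107]
wrist_force: [0.6, -0.7, -2.5]
finger_gap: 65.7
clock: 18.0
eef_pos: [614.9, 211.5, 58.0]
eef_rot: [-3.141, -0.002, -0.106]
wrist_force: [0.3, 0.0, -4.0]
finger_gap: 65.8
at [614.9 211.5  58. ] yaw -0.106 gap 65.8 t 18.0 F [ 0.3  0.  -4. ] -> shift cm [-0.08  0.16  0.47] turn -0.001
```

```bash
python3 -m pendant '[[[0,0.1,0.2,0],[0,0.1,0.35,0],[0,0.1,0.45,0],[0,0.1,0.45,0],[0,0.1,0.45,0]]]';python3 - <<'E'
from h import *
go(614,210,53.3,-.105)
E
```

```text
clock: 18.5
eef_pos: [614.4, 210.5, 53.3]
eef_rot: [-3.142, -0.001, -0.106]
wrist_force: [-5.7, -2.2, 7.1]
finger_gap: 65.9
at [614.4 210.5  53.3] yaw -0.106 gap 65.9 t 18.5 F [-5.7 -2.2  7.1] -> shift cm [-0.03  0.06  0.  ] turn -0.001
```

Standing on the pad. Release and rise.

```bash
python3 -m pendant '[[[0,0,0,0],[0,0,0,0],[0,0,0,0],[0,0,0,0]]]' 1; python3 -m pendant '[[[0,0,-4,0],[0,0,-8,0],[0,0,-13,0],[0,0,-18,0],[0,0,-18,0]]]';python3 -m pendant '[[[0,0,0,0]]]'
python3 - <<'E'
from h import *
c=snap('wrist','w8.png');np.save('w8.npy',c)
go(490,20,230,-.105)
E
```

```text
clock: 18.9
eef_pos: [614.2, 210.6, 52.1]
eef_rot: [-3.141, -0.0, -0.106]
wrist_force: [-0.4, -0.3, -0.1]
finger_gap: 92.7
clock: 19.4
eef_pos: [616.1, 211.1, 240.1]
eef_rot: [-3.137, -0.011, -0.106]
wrist_force: [0.6, 0.4, 0.5]
finger_gap: 94.3
clock: 19.5
eef_pos: [614.4, 210.7, 232.9]
eef_rot: [-3.141, -0.002, -0.106]
wrist_force: [-0.3, 0.7, -1.4]
finger_gap: 94.0
at [613.9 210.5 231.2] yaw -0.106 gap 94.4 t 19.55 F [ 1.  -0.2 -0.5] -> shift cm [-10.3   20.26   0.14] turn -0.001
```

View pics/w8.png

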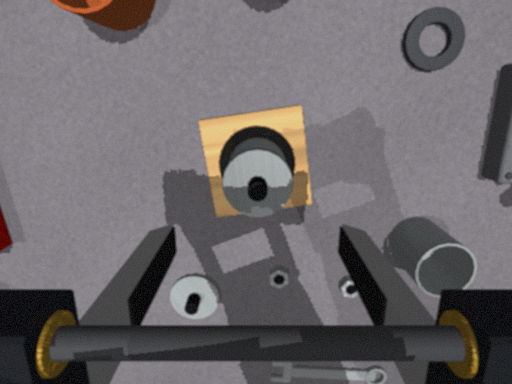

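```bash
python3 -m pendant '[[[-2.5,5,0,0],[-5,10,0,0],[-7.5,15,0,0],[-10.3,20.2,0.1,0],[-10.3,20.2,0.1,0]]]'; python3 -m pendant '[[[0,0,0,0],[0,0,0,0]]]'
python3 - <<'E'
from h import *
np.set_printoptions(precision=1,suppress=True)
c=np.load('w8.npy',allow_pickle=True).item()
print('full',ray(c,(258,182.5),99),ray(c,(257.5,188.5),123),'pad',ray(c,(256.5,164),15), 'odrum', ray(c,(446,270),80))
q=[ray(c,u,12)[:2] for u in [(199,121),(302,106),(312,202),(217,216)]];print(sum(q)/4)
c=snap('wrist','w9.png');np.save('w9.npy',c)
go(490,20,36,-.105)
E
```

```text
clock: 20.05
eef_pos: [488.0, 18.5, 229.5]
eef_rot: [3.141, 0.003, -0.108]
wrist_force: [0.3, -0.3, -0.2]
finger_gap: 93.8
clock: 20.25
eef_pos: [490.1, 20.6, 230.2]
eef_rot: [-3.142, 0.002, -0.107]
wrist_force: [-0.5, 0.1, 0.4]
finger_gap: 93.7
full [613.  209.1  99. ] [614.2 209.5 123. ] pad [612.9 210.7  15. ] odrum [489.3  18.6  80. ]
[613.1 209.5]
at [490.4  21.  230.2] yaw -0.106 gap 93.8 t 20.3 F [0.4 0.4 1. ] -> shift cm [-0.   0.1 19.4] turn -0.001
```

View pics/w9.png

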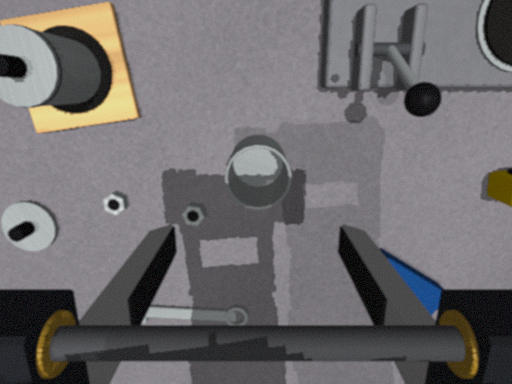

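```bash
python3 -m pendant '[[[0,0.1,4,0],[0,0.1,8,0],[0,0.1,12,0],[0,0.1,16,0],[0,0.1,18.9,0]]]'; python3 -m pendant '[[[0,0,0,0],[0,0,0,0],[0,0,0,0],[0,0,0,0],[0,0,0,0]]]' -1 25;python3 -m pendant '[[[0,0,0,0],[0,0,0,0]]]'; python3 -c "
from h import *
go(611.5,-260,82,-.105)"
```

```text
clock: 20.8
eef_pos: [489.4, 20.7, 38.9]
eef_rot: [3.141, 0.003, -0.105]
wrist_force: [1.7, -1.2, 0.5]
finger_gap: 94.2
clock: 21.3
eef_pos: [491.2, 19.8, 43.6]
eef_rot: [-3.141, -0.003, -0.106]
wrist_force: [-1.8, 1.8, 8.3]
finger_gap: 67.0
clock: 21.5
eef_pos: [491.2, 19.8, 43.6]
eef_rot: [-3.141, -0.003, -0.106]
wrist_force: [-0.4, 2.7, 7.3]
finger_gap: 66.8
at [491.2  19.8  43.6] yaw -0.106 gap 66.8 t 21.5 F [-0.4  2.7  7.3] -> shift cm [14.94 26.54 -3.81] turn -0.001
```

```bash
python3 -m pendant '[[[0,0,-4,0],[0,0,-8,0],[0,0,-11,0],[4,-0.4,-11,0],[8,-0.8,-11,0]]]'; python3 -m pendant '[[[4.8,-0.5,0,0],[5.2,4,0,0],[5.6,8,0,0],[6,12,0,0],[6.4,16,0,0]]]';  python3 -m pendant '[[[0.2,4,0,0],[0.4,8,0,0],[0.5,11.3,0,0],[0.5,11.3,0,0],[0.5,11.3,0,0]]]'; python3 -m pendant '[[[0,0,0,0],[0,0,0,0]]]'
python3 - <<'E'
from h import *
go(611.5,-260,88.6,-.105)
c=snap('wrist','w10.png');np.save('w10.npy',c)
E
```

```text
clock: 22.0
eef_pos: [572.0, 19.1, 154.6]
eef_rot: [-3.141, -0.004, -0.106]
wrist_force: [1.0, -0.4, -2.0]
finger_gap: 67.1
clock: 22.5
eef_pos: [617.1, -148.3, 152.5]
eef_rot: [-3.142, -0.0, -0.106]
wrist_force: [0.7, -0.9, -1.6]
finger_gap: 66.8
clock: 23.0
eef_pos: [610.0, -260.0, 152.2]
eef_rot: [-3.141, 0.0, -0.107]
wrist_force: [1.3, 1.4, -1.6]
finger_gap: 66.4
clock: 23.2
eef_pos: [610.6, -258.5, 152.4]
eef_rot: [-3.142, -0.0, -0.105]
wrist_force: [-1.0, 0.6, -1.2]
finger_gap: 66.6
at [ 610.6 -258.5  152.4] yaw -0.105 gap 66.6 t 23.2 F [-1.   0.6 -1.2] -> shift cm [0.11 0.14 6.38] turn 0.0
```

View pics/w10.png

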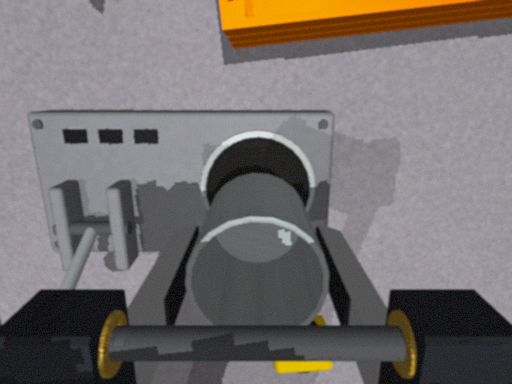

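```bash
python3 -m pendant '[[[0.1,0.1,3,0],[0.1,0.1,5,0],[0.1,0.1,5.8,0],[0.1,0.1,6,0],[0.1,0.1,6,0]]]'; python3 -m pendant '[[[0,0,0,0],[0,0,0,0]]]'
python3 - <<'E'
from h import *
c=np.load('w10.npy',allow_pickle=True).item()
print(ray(c,(258,188),43),ray(c,(258,132),43),ray(c,(202,188),43))
go(611.5,-260,88.6,-.105)
E
```

```text
clock: 23.75
eef_pos: [611.6, -260.7, 92.9]
eef_rot: [3.141, -0.001, -0.106]
wrist_force: [0.2, -0.2, -2.1]
finger_gap: 67.1
clock: 23.95
eef_pos: [611.5, -260.9, 93.1]
eef_rot: [3.141, -0.001, -0.106]
wrist_force: [-0.0, -1.2, -2.8]
finger_gap: 66.8
[ 610.74890269 -260.20663004   43.        ] [ 658.65392604 -265.2183028    43.        ] [ 615.84427379 -211.9576344    43.        ]
at [ 611.5 -260.9   93.1] yaw -0.106 gap 66.8 t 23.95 F [-0.  -1.2 -2.8] -> shift cm [-0.01 -0.09  0.45] turn -0.001
```

```bash
python3 -m pendant '[[[0,0,0.2,0],[0,0,0.35,0],[0,0,0.45,0],[0,0,0.45,0],[0,0,0.45,0]]]';python3 - <<'E'
from h import *
go(611.5,-260,88.6,-.105)
E
```

```text
clock: 24.45
eef_pos: [611.3, -260.8, 88.7]
eef_rot: [3.141, -0.001, -0.106]
wrist_force: [-3.4, 2.1, 6.7]
finger_gap: 67.1
at [ 611.3 -260.8   88.7] yaw -0.106 gap 67.1 t 24.45 F [-3.4  2.1  6.7] -> shift cm [ 0.01 -0.09  0.01] turn -0.001
```

```bash
python3 -m pendant '[[[0,0,0,0],[0,0,0,0],[0,0,0,0],[0,0,0,0]]]' 1; python3 -m pendant '[[[0,0,-4,0],[0,0,-8,0],[0,0,-13,0],[0,0,-18,0],[0,0,-18,0]]]';python3 -m pendant '[[[0,0,0,0]]]'
python3 - <<'E'
from h import *
np.set_printoptions(precision=1,suppress=True)
c=snap('wrist','w11.png');np.save('w11.npy',c)
r=models.regions_of('wrist','open_drum')
print([(round(x['score'],2),np.round(x['point'],1).tolist()) for x in r[:5]])
go(470,150,230,-.105)
E
```

```text
clock: 24.85
eef_pos: [611.2, -260.8, 87.5]
eef_rot: [-3.142, 0.0, -0.106]
wrist_force: [0.1, -0.4, -0.1]
finger_gap: 93.2
clock: 25.35
eef_pos: [612.6, -261.4, 275.7]
eef_rot: [3.138, -0.011, -0.106]
wrist_force: [-0.1, 0.5, 0.5]
finger_gap: 94.1
clock: 25.45
eef_pos: [611.4, -260.8, 268.3]
eef_rot: [3.141, -0.002, -0.106]
wrist_force: [-0.5, 0.2, -1.4]
finger_gap: 94.1
[(0.77, [254.3, 180.3])]
at [ 610.9 -260.6  265.8] yaw -0.106 gap 94.2 t 25.55 F [-0.3 -0.3  0.1] -> shift cm [-18.4 -39.3   3.7] turn -0.001
```

View pics/w11.png

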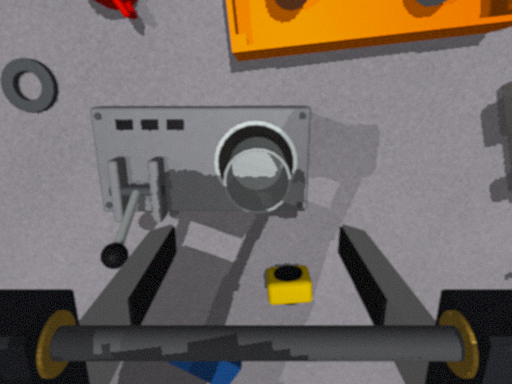

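```bash
python3 - <<'E'
from h import *
np.set_printoptions(precision=1,suppress=True)
c=np.load('w11.npy',allow_pickle=True).item()
print('rim',ray(c,(258,180.5),125),'ring',ray(c,(256.5,163),43),'ball',ray(c,(115,255),131))
E
python3 -m pendant '[[[-4.5,-9.5,1,0],[-9,-19,2,0],[-12,-24,3,0],[-12,-24,3,0],[-12,-24,3,0]]]';python3 -m pendant '[[[-4.5,-9.5,0,0],[-6.5,-15.5,0.5,0],[-6.5,-15.5,0.5,0],[-6.5,-15.5,0.5,0],[-6.5,-15.5,0.5,0]]]';  python3 - <<'E'
from h import *
np.set_printoptions(precision=1,suppress=True)
c=snap('wrist','w12.png');np.save('w12.npy',c)
for o in ['nut1','cover']:
  r=models.regions_of('wrist',o)
  print([(round(x['score'],2),np.round(x['point'],1).tolist(),ray(c,x['point'],14)) for x in r[:5]])
im=cv2.imread('pics/w12.png');cv2.imwrite('pics/w12c.png',cv2.resize(im[100:300],None,fx=1.5,fy=1.5,interpolation=cv2.INTER_CUBIC))
go(434,106,230)
E
```

```text
rim [ 609.4 -262.5  125. ] ring [ 609.5 -261.    43. ] ball [ 548.9 -110.7  131. ]
clock: 26.05
eef_pos: [522.9, -26.3, 238.2]
eef_rot: [-3.141, 0.003, -0.106]
wrist_force: [2.0, 0.8, 0.2]
finger_gap: 93.9
clock: 26.55
eef_pos: [475.1, 135.0, 233.6]
eef_rot: [3.141, 0.002, -0.103]
wrist_force: [0.4, 0.5, 0.1]
finger_gap: 94.2
[(0.85, [282.4, 192.6], array([433.9, 107.3,  14. ])), (0.65, [206.7, 180.0], array([459. , 196.2,  14. ])), (0.44, [201.3, 77.8], array([574.8, 185.2,  14. ]))]
[(0.6, [117.7, 205.1], array([438.8, 309.2,  14. ]))]
at [476.4 132.2 234.3] yaw -0.107 gap 94.3 t 26.7 F [0.5 0.1 0.3] -> shift cm [-3.9  3.1  0.4] turn 0
```

View pics/w12.png

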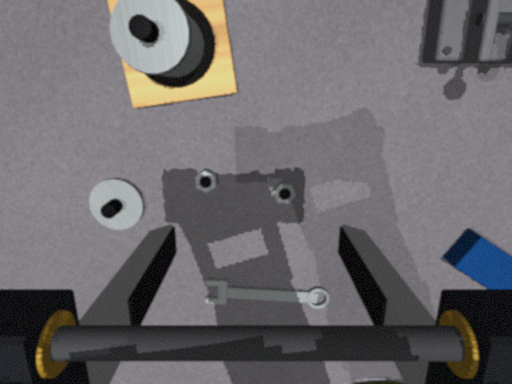

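```bash
python3 -m pendant '[[[-3.9,3.1,4,0],[-3.9,3.1,8,0],[-3.9,3.1,10,0],[-3.9,3.1,10,0]]]' 0;python3 -m pendant '[[[0,0,0,0],[0,0,0,0]]]';  python3 - <<'E'
from h import *
np.set_printoptions(precision=1,suppress=True)
c=snap('wrist','w13.png');np.save('w13.npy',c)
r=models.regions_of('wrist','nut1')
print([(round(x['score'],2),np.round(x['point'],1).tolist(),ray(c,x['point'],12)) for x in r[:5]])
go(434,107,130)
im=cv2.imread('pics/w13.png');cv2.imwrite('pics/w13c.png',cv2.resize(im[160:290,150:400],None,fx=3,fy=3,interpolation=cv2.INTER_CUBIC))
E
```

```text
clock: 27.1
eef_pos: [433.1, 104.9, 132.7]
eef_rot: [3.14, 0.005, -0.108]
wrist_force: [0.5, -0.4, 0.7]
finger_gap: 65.6
clock: 27.3
eef_pos: [435.3, 106.2, 136.4]
eef_rot: [-3.141, -0.002, -0.107]
wrist_force: [-0.0, -0.2, 0.2]
finger_gap: 49.6
[(0.68, [112.6, 34.8], array([571.6, 207.8,  12. ])), (0.55, [254.5, 185.5], array([434. , 107.8,  12. ]))]
at [435.  106.4 136.1] yaw -0.106 gap 47.1 t 27.4 F [-0.9  0.2 -0.5] -> shift cm [-0.1 -0.1  0.6] turn 0
```

View pics/w13c.png

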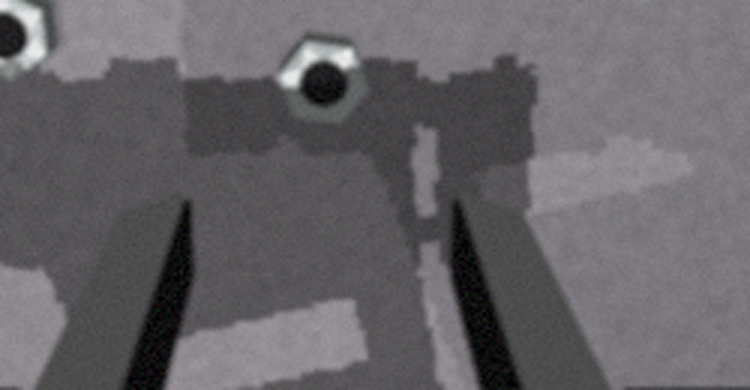

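```bash
python3 -m pendant '[[[0,0,2,-0.14],[0,0,4,-0.28],[0,0,6,-0.4],[0,0,6,-0.4],[0,0,6,-0.4]]]' -0.05;python3 -m pendant '[[[0,0,0,0],[0,0,0,0]]]';  python3 - <<'E'
from h import *
np.set_printoptions(precision=1,suppress=True)
c=snap('wrist','w14.png');np.save('w14.npy',c)
r=models.regions_of('wrist','nut1')
print([(round(x['score'],2),np.round(x['point'],1).tolist(),ray(c,x['point'],12)) for x in r[:5]])
go(434,107,10)
im=cv2.imread('pics/w14.png');cv2.imwrite('pics/w14c.png',cv2.resize(im[130:290,150:400],None,fx=3,fy=3,interpolation=cv2.INTER_CUBIC))
E
```

```text
clock: 27.9
eef_pos: [434.7, 106.5, 75.9]
eef_rot: [3.142, -0.001, 0.29]
wrist_force: [0.1, 0.6, -0.2]
finger_gap: 44.8
clock: 28.1
eef_pos: [434.8, 106.4, 76.1]
eef_rot: [3.141, -0.002, 0.292]
wrist_force: [0.2, 0.2, -0.5]
finger_gap: 44.7
[(0.85, [254.2, 206.5], array([433.5, 107.9,  12. ])), (0.84, [144.5, 139.7], array([458.8, 195.2,  12. ]))]
at [434.6 106.4  75.7] yaw 0.293 gap 44.5 t 28.2 F [-0.8 -0.3  0.7] -> shift cm [-0.1 -0.1  6.6] turn 0
```

View pics/w14c.png

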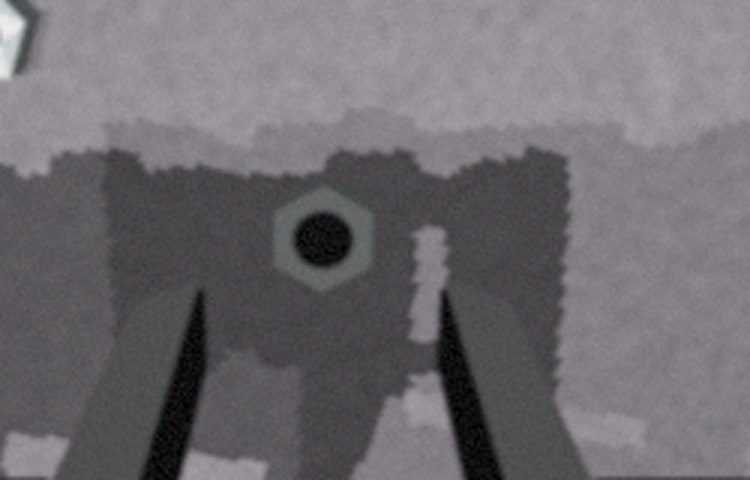

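```bash
python3 -m pendant '[[[0,0,3,0],[0,0,5.5,0],[0,0,6.5,0],[0,0,6.5,0]]]';python3 -m pendant '[[[0,0,0,0],[0,0,0,0],[0,0,0,0],[0,0,0,0],[0,0,0,0]]]' -1 20; python3 -m pendant '[[[0,0,0,0],[0,0,-4,0],[0,0,-8,0],[0,0,-13,0],[0,0,-18,0]]]';python3 - <<'E'
from h import *
c=snap('wrist','w15.png')
go(560,-60,215,-.105)
E
```

```text
clock: 28.6
eef_pos: [434.0, 106.3, 9.6]
eef_rot: [-3.141, 0.001, 0.293]
wrist_force: [-0.4, 0.7, 0.2]
finger_gap: 44.4
clock: 29.1
eef_pos: [434.6, 106.4, 10.6]
eef_rot: [3.141, -0.001, 0.294]
wrist_force: [-1.0, 0.3, 5.9]
finger_gap: 23.7
clock: 29.6
eef_pos: [433.7, 106.3, 192.0]
eef_rot: [-3.141, 0.0, 0.294]
wrist_force: [1.2, 0.1, -0.1]
finger_gap: 23.7
at [436.5 106.8 199.9] yaw 0.294 gap 23.7 t 29.65 F [2.5 0.9 8.9] -> shift cm [ 7.01 19.54 -1.41] turn 0.399
```

View pics/w15.png

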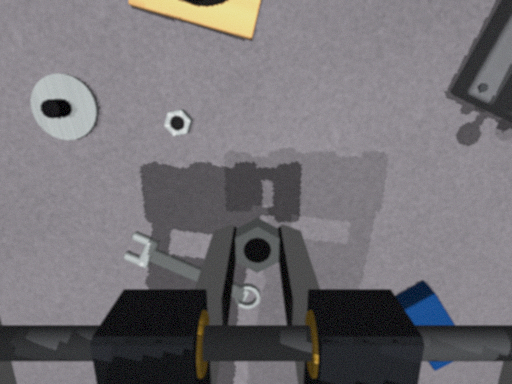

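```bash
python3 -m pendant '[[[0,0,-1,0],[0,0,-1,0]]]'
python3 - <<'E'
from h import *
go(611,-261,210)
E
```

```text
clock: 29.85
eef_pos: [434.3, 106.4, 200.2]
eef_rot: [3.141, -0.001, 0.294]
wrist_force: [-0.0, -0.1, -1.5]
finger_gap: 24.1
at [434.3 106.4 200.2] yaw 0.294 gap 24.1 t 29.85 F [-0.  -0.1 -1.5] -> shift cm [ 6.28 40.28 -0.97] turn 0
```

```bash
python3 -m pendant '[[[0.7,4.5,-1,0],[1.4,9,-1,0],[2.1,13.5,-1,0],[2.8,18,-1,0],[3.5,22.5,-1,0]]]'; python3 -m pendant '[[[0.7,4.5,0,0],[1.4,9,0,0],[2.1,13.5,0,0],[2.8,17.8,0,0],[2.8,17.8,0,0]]]';python3 -m pendant '[[[0,0,0,0],[0,0,0,0]]]';python3 - <<'E'
from h import *
c=snap('wrist','w16.png');np.save('w16.npy',c)
go(611,-261,140)
E
```

```text
clock: 30.35
eef_pos: [532.8, -100.6, 207.7]
eef_rot: [-3.14, 0.003, 0.294]
wrist_force: [-0.1, 0.7, -0.8]
finger_gap: 23.6
clock: 30.85
eef_pos: [611.1, -265.1, 205.3]
eef_rot: [-3.138, 0.004, 0.29]
wrist_force: [-0.2, 0.5, -1.2]
finger_gap: 23.8
clock: 31.05
eef_pos: [610.9, -260.2, 208.8]
eef_rot: [-3.14, 0.001, 0.294]
wrist_force: [0.3, -0.4, 0.3]
finger_gap: 23.7
at [ 611.  -260.   209.5] yaw 0.295 gap 23.5 t 31.1 F [-0.3  1.4 -0.1] -> shift cm [-0.02  0.1   6.95] turn 0
```

View pics/w16.png

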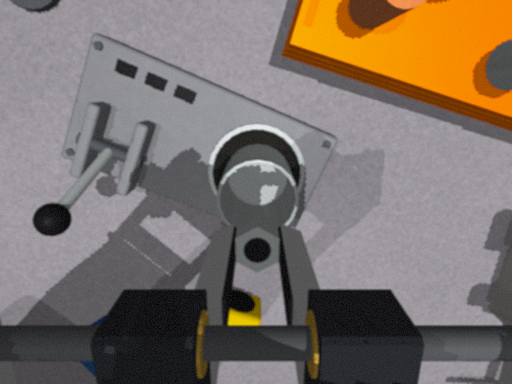

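```bash
python3 -m pendant '[[[0,0.1,3,0],[0,0.1,6,0],[0,0.1,7,0],[0,0.1,7,0],[0,0.1,7,0]]]';python3 - <<'E'
from h import *
c=np.load('w16.npy',allow_pickle=True).item();print(ray(c,(258,198),125))
go(611,-261,140)
E
```

```text
clock: 31.6
eef_pos: [612.1, -261.9, 141.7]
eef_rot: [3.14, -0.001, 0.294]
wrist_force: [0.8, -0.6, -0.7]
finger_gap: 23.7
[ 610.3937501  -261.35237948  125.        ]
at [ 612.1 -261.9  141.7] yaw 0.294 gap 23.7 t 31.6 F [ 0.8 -0.6 -0.7] -> shift cm [-0.07 -0.12  0.17] turn 0
```

```bash
python3 -m pendant '[[[-0.1,-0.1,0.2,0],[-0.1,-0.1,0.2,0],[-0.1,-0.1,0.2,0]]]';python3 -m pendant '[[[0,0,0,0],[0,0,0,0],[0,0,0,0],[0,0,0,0],[0,0,0,0]]]' 0; python3 -m pendant '[[[0,0,-3,0],[0,0,-7,0],[0,0,-7,0],[0,0,-7,0]]]';python3 - <<'E'
from h import *
c=snap('wrist','w17.png');np.save('w17.npy',c)
go(459,196,215,.294)
E
```

```text
clock: 31.9
eef_pos: [610.4, -261.5, 138.7]
eef_rot: [3.141, -0.001, 0.294]
wrist_force: [0.9, 0.5, -1.1]
finger_gap: 23.2
clock: 32.4
eef_pos: [610.3, -261.4, 138.0]
eef_rot: [-3.142, 0.0, 0.294]
wrist_force: [0.4, 0.4, 1.3]
finger_gap: 47.1
clock: 32.8
eef_pos: [610.5, -261.5, 208.6]
eef_rot: [3.141, -0.001, 0.294]
wrist_force: [-0.5, 0.0, -1.2]
finger_gap: 47.0
at [ 610.1 -261.3  207.3] yaw 0.294 gap 46.7 t 32.85 F [0.2 0.7 0.2] -> shift cm [ -1.22 -48.15  -0.74] turn -0.0
```

View pics/w17.png

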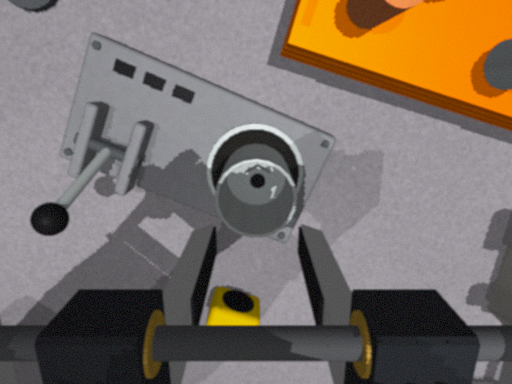

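```bash
python3 -m pendant '[[[0,-4.8,-1,0],[0,-9.5,-1,0],[-0.3,-14.3,-1,0],[-0.5,-19,-1,0],[-0.6,-24,-1,0]]]'; python3 -m pendant '[[[-0.1,-4.8,0,0],[-0.2,-9.5,0,0],[-0.4,-14.3,0,0],[-0.5,-19,2,0],[-0.6,-24.1,5,0]]]';python3 -m pendant '[[[0,0,4,0],[0,0,4,0],[0,0,4,0]]]';python3 - <<'E'
from h import *
c=snap('wrist','w18.png');np.save('w18.npy',c)
np.set_printoptions(precision=1,suppress=True)
r=models.regions_of('wrist','nut1')
print([(round(x['score'],2),np.round(x['point'],1).tolist(),ray(c,x['point'],12)) for x in r[:5]])
im=cv2.imread('pics/w18.png');cv2.imwrite('pics/w18c.png',cv2.resize(im[130:290,150:400],None,fx=3,fy=3,interpolation=cv2.INTER_CUBIC))
go(459,196,75,.294)
E
```

```text
clock: 33.35
eef_pos: [533.6, -32.0, 216.6]
eef_rot: [-3.141, 0.002, 0.293]
wrist_force: [0.5, 0.6, 0.5]
finger_gap: 47.2
clock: 33.85
eef_pos: [461.2, 188.8, 172.4]
eef_rot: [-3.141, -0.0, 0.294]
wrist_force: [1.2, -0.3, -0.7]
finger_gap: 47.2
clock: 34.15
eef_pos: [462.2, 186.6, 133.3]
eef_rot: [3.142, 0.002, 0.293]
wrist_force: [0.6, 0.5, 0.6]
finger_gap: 47.0
[(0.74, [242.8, 182.6], array([460. , 198.9,  12. ]))]
at [463.2 186.6 134.7] yaw 0.293 gap 46.9 t 34.25 F [ 0.8 -0.5  0.5] -> shift cm [-0.1 -1.   6. ] turn -0.001
```

View pics/w18c.png

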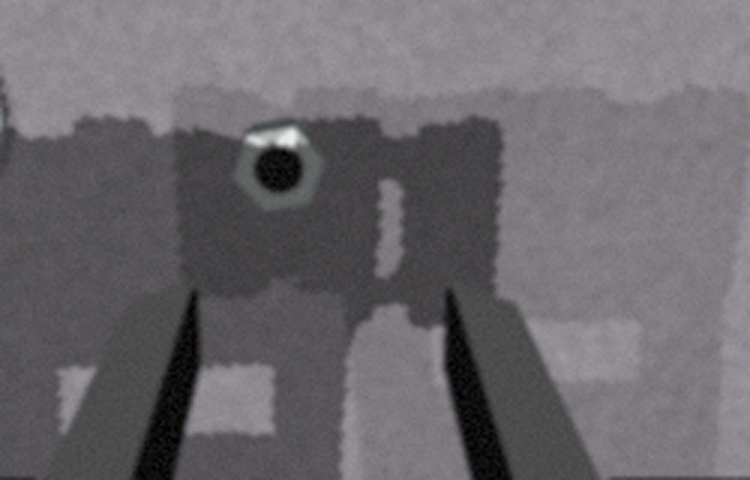

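```bash
python3 -m pendant '[[[0,-1.1,2,0.14],[0,-1.1,4,0.28],[0,-1.1,6,0.36],[0,-1.1,6,0.36],[0,-1.1,6,0.36]]]';python3 -m pendant '[[[0,0,0,0],[0,0,0,0]]]';  python3 - <<'E'
from h import *
np.set_printoptions(precision=1,suppress=True)
c=snap('wrist','w19.png');np.save('w19.npy',c)
r=models.regions_of('wrist','nut1')
print([(round(x['score'],2),np.round(x['point'],1).tolist(),ray(c,x['point'],12)) for x in r[:5]])
go(460,197.5,10)
im=cv2.imread('pics/w19.png');cv2.imwrite('pics/w19c.png',cv2.resize(im[130:290,150:400],None,fx=3,fy=3,interpolation=cv2.INTER_CUBIC))
E
```

```text
clock: 34.75
eef_pos: [459.9, 197.4, 74.6]
eef_rot: [-3.141, -0.001, -0.065]
wrist_force: [-0.6, -0.2, 0.5]
finger_gap: 47.1
clock: 34.95
eef_pos: [459.7, 197.6, 74.5]
eef_rot: [-3.141, -0.002, -0.065]
wrist_force: [-0.1, 0.1, 0.2]
finger_gap: 47.2
[(0.65, [256.7, 211.0], array([456.1, 197.4,  12. ]))]
at [459.4 197.6  74. ] yaw -0.066 gap 46.8 t 35.05 F [ 0.7 -0.8 -0.3] -> shift cm [0.1 0.  6.4] turn 0
```

View pics/w19c.png

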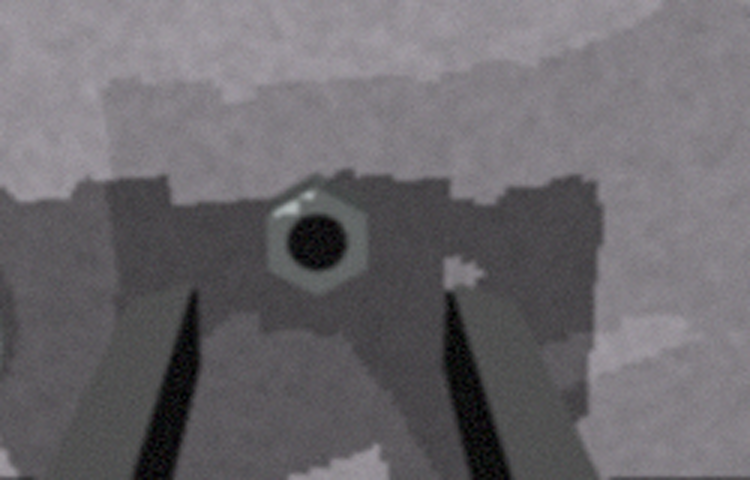

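```bash
python3 -m pendant '[[[0,-0.1,3,0],[0,-0.1,5.5,0],[0,-0.1,6.4,0],[0,-0.1,6.4,0]]]';python3 -m pendant '[[[0,0,0,0],[0,0,0,0],[0,0,0,0],[0,0,0,0],[0,0,0,0]]]' -1 20; python3 -m pendant '[[[0,0,0,0],[0,0,-5,0],[0,0,-10,0],[0,0,-15,0],[0,0,-19,0]]]';python3 -m pendant '[[[0,0,0,0],[0,0,0,0]]]';python3 - <<'E'
from h import *
go(611,-261,210)
E
```

```text
clock: 35.45
eef_pos: [459.0, 198.6, 9.3]
eef_rot: [3.141, 0.001, -0.066]
wrist_force: [0.8, 0.0, 0.4]
finger_gap: 47.1
clock: 35.95
eef_pos: [459.3, 198.7, 9.6]
eef_rot: [-3.141, -0.001, -0.066]
wrist_force: [-0.3, -0.7, 3.7]
finger_gap: 24.0
clock: 36.45
eef_pos: [459.1, 198.6, 202.1]
eef_rot: [-3.141, -0.002, -0.066]
wrist_force: [0.2, 0.6, -0.5]
finger_gap: 23.8
clock: 36.65
eef_pos: [459.1, 198.6, 199.2]
eef_rot: [-3.141, -0.001, -0.066]
wrist_force: [1.3, -0.2, -1.2]
finger_gap: 23.5
at [459.1 198.6 199.2] yaw -0.066 gap 23.5 t 36.65 F [ 1.3 -0.2 -1.2] -> shift cm [18.2  44.85 -1.08] turn 0
```

```bash
python3 -m pendant '[[[1.8,4.5,-1,0],[3.6,9,-1,0],[5.4,13.5,-1,0],[7.2,18,-1,0],[9.1,22.4,-1,0]]]'; python3 -m pendant '[[[1.8,4.5,0,0],[3.6,9,0,0],[5.4,13.5,0,0],[7.2,18,0,0],[9.1,22.4,0,0]]]';python3 -m pendant '[[[0,0,0,0],[0,0,0,0],[0,0,0,0]]]';python3 - <<'E'
from h import *
c=snap('wrist','w20.png');np.save('w20.npy',c)
go(611,-261.5,139)
E
```

```text
clock: 37.15
eef_pos: [534.7, -32.9, 207.2]
eef_rot: [-3.141, 0.003, -0.066]
wrist_force: [0.9, 1.9, 0.5]
finger_gap: 23.4
clock: 37.65
eef_pos: [610.8, -262.3, 206.6]
eef_rot: [-3.14, 0.003, -0.066]
wrist_force: [-0.2, -0.2, -0.2]
finger_gap: 23.7
clock: 37.95
eef_pos: [610.8, -259.4, 208.1]
eef_rot: [-3.141, 0.002, -0.065]
wrist_force: [-0.2, 0.5, 0.0]
finger_gap: 23.9
at [ 610.9 -259.2  208.7] yaw -0.065 gap 23.9 t 38.0 F [ 0.8  1.4 -0.1] -> shift cm [0.03 0.24 6.97] turn 0
```

View pics/w20.png

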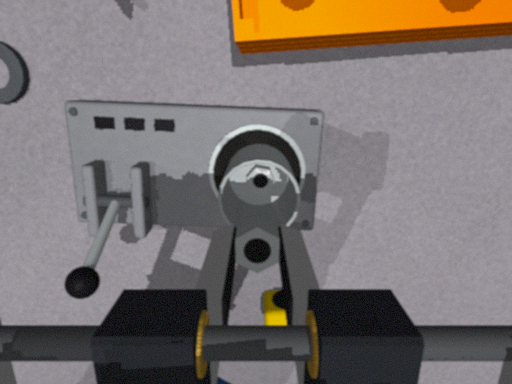

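```bash
python3 -m pendant '[[[0,0.2,3,0],[0,0.2,6,0],[0,0.2,7,0],[0,0.2,7,0]]]';python3 -m pendant '[[[0,0,0,0],[0,0,0,0]]]'; python3 -m pendant '[[[0,0,0,0],[0,0,0,0],[0,0,0,0],[0,0,0,0],[0,0,0,0]]]' 0; python3 -m pendant '[[[0,0,-3,0],[0,0,-7,0],[0,0,-7,0],[0,0,-7,0]]]';python3 - <<'E'
from h import *
c=snap('wrist','w21.png');np.save('w21.npy',c)
go(455,260,270,.0)
E
```

```text
clock: 38.4
eef_pos: [610.6, -261.4, 138.4]
eef_rot: [-3.141, 0.002, -0.065]
wrist_force: [0.1, 0.8, -0.7]
finger_gap: 23.5
clock: 38.6
eef_pos: [611.6, -262.5, 141.1]
eef_rot: [3.141, -0.002, -0.066]
wrist_force: [-0.1, -0.4, -0.9]
finger_gap: 23.6
clock: 39.1
eef_pos: [611.0, -262.5, 139.2]
eef_rot: [3.142, -0.0, -0.066]
wrist_force: [-0.0, 1.3, 0.5]
finger_gap: 47.1
clock: 39.5
eef_pos: [611.1, -262.5, 209.8]
eef_rot: [3.141, -0.001, -0.066]
wrist_force: [-1.0, -0.6, -0.8]
finger_gap: 47.2
at [ 610.7 -262.3  208.5] yaw -0.066 gap 47.0 t 39.55 F [ 0.4 -0.7 -0.3] -> shift cm [-19.   -51.09  -6.12] turn -0.066
```

View pics/w21.png

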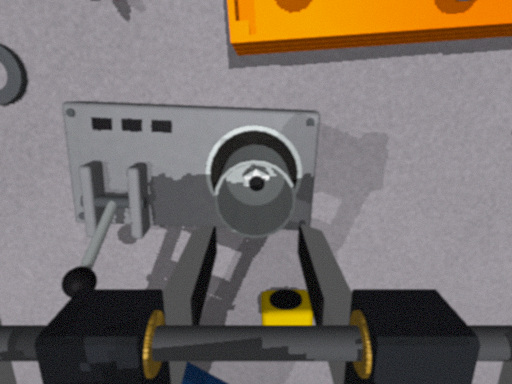

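```bash
python3 -m pendant '[[[-1.7,-4.6,-1,0],[-3.4,-9.3,-2,0],[-5.1,-14,-3,0],[-6.8,-18.6,-3,0],[-8.5,-23,-3,0]]]'; python3 -m pendant '[[[-1.7,-4.6,0,0],[-3.4,-9.3,0,0],[-5.1,-14,0,0],[-6.8,-18.6,0,0],[-10.3,-28,0,0]]]';python3 -m pendant '[[[-1,-4,0,0],[-1,-4,0,0],[-1,-4,0,0]]]';python3 - <<'E'
from h import *
c=snap('wrist','w22.png');np.save('w22.npy',c)
t=snap('top','t22.png');np.save('t22.npy',c)
np.set_printoptions(precision=1,suppress=True)
for o in ['cover','nut1']:
  r=models.regions_of('wrist',o)
  print([(round(x['score'],2),np.round(x['point'],1).tolist(),ray(c,x['point'],9)) for x in r[:5]])
go(440,314,150,0)
E
```

```text
clock: 40.05
eef_pos: [540.1, -25.5, 238.1]
eef_rot: [-3.141, 0.002, -0.066]
wrist_force: [1.4, 1.0, -0.2]
finger_gap: 47.1
clock: 40.55
eef_pos: [470.2, 212.2, 238.0]
eef_rot: [3.141, 0.002, -0.066]
wrist_force: [0.8, -0.7, -0.7]
finger_gap: 46.8
clock: 40.85
eef_pos: [463.6, 251.5, 238.0]
eef_rot: [3.14, 0.002, -0.065]
wrist_force: [0.2, -0.3, 0.5]
finger_gap: 47.0
[(0.86, [206.5, 183.7], array([438.3, 314.3,   9. ]))]
[]
at [464.5 250.1 238.9] yaw -0.068 gap 47.3 t 41.05 F [-0.  -0.1 -0.2] -> shift cm [-2.9 -6.2  8.9] turn -0.068
```

View pics/w22.png

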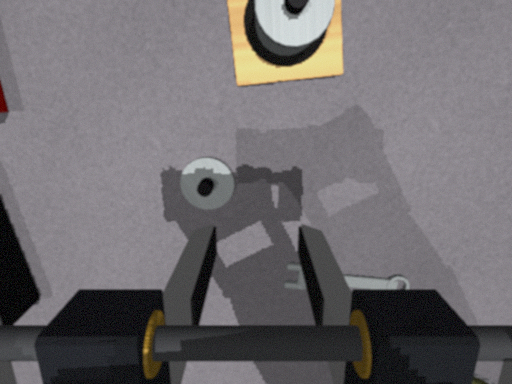

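View pics/t22.png

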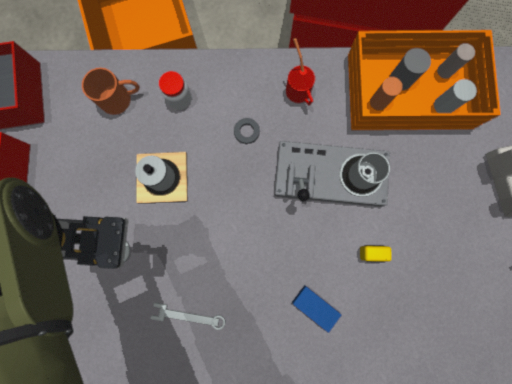

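```bash
python3 -m pendant '[[[-2.9,-6.2,4,0],[-2.9,-6.2,8,0],[-2.9,-6.2,11,0],[-2.9,-6.2,11,0]]]';python3 -m pendant '[[[0,0,0,0],[0,0,0,0]]]';python3 - <<'E'
from h import *
c=snap('wrist','w23.png');np.save('w23.npy',c)
np.set_printoptions(precision=1,suppress=True)
for o in ['cover']:
  r=models.regions_of('wrist',o)
  print([(round(x['score'],2),np.round(x['point'],1).tolist(),ray(c,x['point'],9)) for x in r[:5]])
go(440,314,20)
im=cv2.imread('pics/w23.png');cv2.imwrite('pics/w23c.png',cv2.resize(im[110:290,130:390],None,fx=3,fy=3,interpolation=cv2.INTER_CUBIC))
E
```

```text
clock: 41.45
eef_pos: [437.4, 313.5, 124.8]
eef_rot: [3.137, 0.007, -0.066]
wrist_force: [0.7, 0.2, 0.7]
finger_gap: 47.1
clock: 41.65
eef_pos: [440.7, 314.8, 131.7]
eef_rot: [-3.14, -0.003, -0.067]
wrist_force: [-0.0, 0.5, 0.9]
finger_gap: 47.0
[(0.8, [260.3, 185.9], array([439.2, 311.4,   9. ]))]
at [440.4 314.9 131.3] yaw -0.067 gap 47.0 t 41.75 F [-0.3  0.3 -0.2] -> shift cm [-0.1  0.1 11.1] turn 0
```

View pics/w23c.png

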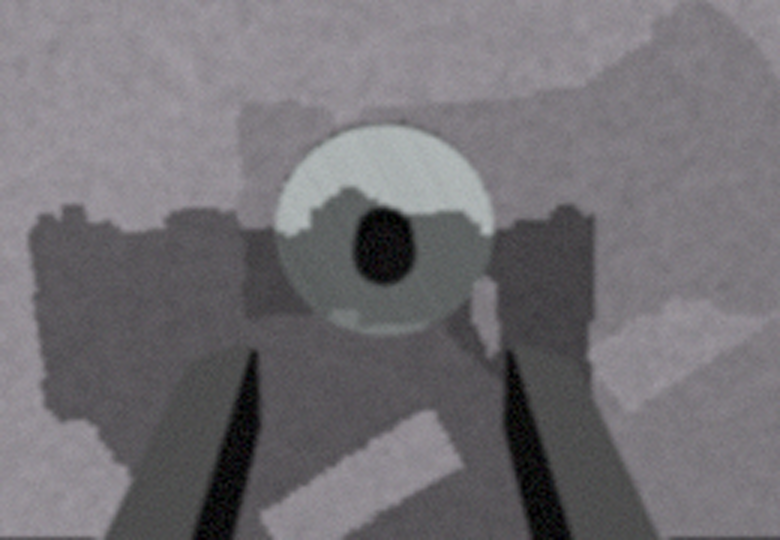

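```bash
python3 - <<'E'
from h import *
c=np.load('w23.npy',allow_pickle=True).item();print(ray(c,(258,186),9),ray(c,(257.8,188),33))
E
python3 -m pendant '[[[0,0.1,4,0],[0,0.1,8,0],[0,0.1,10,0],[0,0.1,10.5,0],[0,0.1,10.5,0]]]';python3 -m pendant '[[[0,0,0,0],[0,0,0,0]]]';python3 -c "
from h import *
go(440,314,20)"
```

```text
[439.28636331 313.50423165   9.        ] [444.30878552 313.36970844  33.        ]
clock: 42.25
eef_pos: [439.8, 314.1, 25.0]
eef_rot: [-3.141, -0.001, -0.067]
wrist_force: [0.8, 1.0, 1.7]
finger_gap: 47.0
clock: 42.45
eef_pos: [440.0, 314.4, 25.8]
eef_rot: [-3.14, -0.002, -0.066]
wrist_force: [-0.0, -0.4, -0.0]
finger_gap: 47.0
at [440.  314.4  25.8] yaw -0.066 gap 47.0 t 42.45 F [-0.  -0.4 -0. ] -> shift cm [-0.    0.04  0.58] turn 0
```

```bash
python3 -m pendant '[[[0,0,0.3,0],[0,0,0.5,0],[0,0,0.5,0]]]';python3 -m pendant '[[[0,0,0,0],[0,0,0,0],[0,0,0,0],[0,0,0,0],[0,0,0,0]]]' -1 30; python3 -m pendant '[[[0,0,0,0],[0,0,0,0],[0,0,-4,0],[0,0,-8,0],[0,0,-12,0]]]';python3 -m pendant '[[[0,0,-4,0],[0,0,-8,0],[0,0,-8,0],[0,0,-8,0]]]';python3 - <<'E'
from h import *
c=snap('wrist','w24.png');np.save('w24.npy',c)
go(611,-261.5,210)
E
```

```text
clock: 42.75
eef_pos: [439.2, 314.0, 19.1]
eef_rot: [3.141, 0.0, -0.066]
wrist_force: [0.2, 0.3, -0.2]
finger_gap: 46.5
clock: 43.25
eef_pos: [439.3, 314.0, 19.2]
eef_rot: [-3.142, -0.0, -0.066]
wrist_force: [0.3, 0.6, 1.1]
finger_gap: 16.3
clock: 43.75
eef_pos: [439.0, 313.8, 140.5]
eef_rot: [3.141, 0.001, -0.066]
wrist_force: [0.8, 0.1, -0.3]
finger_gap: 16.5
clock: 44.15
eef_pos: [439.3, 314.0, 219.3]
eef_rot: [-3.141, -0.001, -0.066]
wrist_force: [-1.0, -0.5, -0.9]
finger_gap: 16.4
at [438.9 313.8 218.2] yaw -0.066 gap 16.6 t 44.2 F [ 0.7 -0.3 -0.7] -> shift cm [20.98 56.26  0.84] turn 0
```

View pics/w24.png

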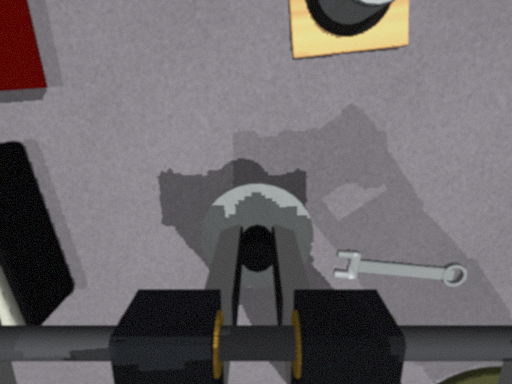

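Run:
```python
from h import *
c=np.load('w24.npy',allow_pickle=True).item()
p=[438.9,313.8,208.];R=Ro.from_euler('z',-.066).as_matrix()
for d in [(0,0,0),(33,0,0),(-33,0,0),(0,33,0),(0,-33,0),(0,0,24)]: print(d,proj(c,p+R@np.array(d)))
im=cv2.imread('pics/w24.png');cv2.imwrite('pics/w24c.png',cv2.resize(im[170:330,170:350],None,fx=4,fy=4,interpolation=cv2.INTER_CUBIC))
```

```text
(0, 0, 0) [256.24045347 235.58249357]
(33, 0, 0) [256.17938005 181.44191992]
(-33, 0, 0) [256.29604659 284.86486087]
(0, 33, 0) [200.19411542 235.6015704 ]
(0, -33, 0) [312.29535182 235.56341382]
(0, 0, 24) [256.14397347 254.64634404]
```

View pics/w24c.png

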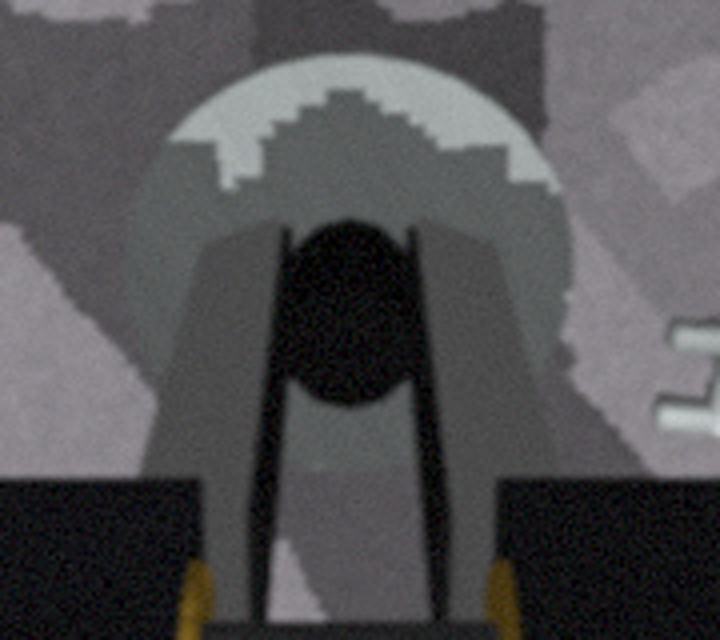

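```bash
python3 -m pendant '[[[1.7,4.6,0,0],[3.4,9.2,0,0],[5.1,13.8,0,0],[6.8,18.4,0,0],[8.4,22.7,0,0]]]'; python3 -m pendant '[[[1.7,4.6,0,0],[3.4,9.2,0,0],[5.1,13.8,0,0],[6.8,18.4,0,0],[8.4,22.7,0,0]]]';python3 -m pendant '[[[2.1,5.5,0.8,0],[4.2,10.9,0.8,0],[4.2,10.9,0.8,0],[4.2,10.9,0.8,0],[4.2,10.9,0.8,0]]]';python3 -m pendant '[[[0,0,0,0],[0,0,0,0],[0,0,0,0]]]';python3 - <<'E'
from h import *
c=snap('wrist','w25.png');np.save('w25.npy',c)
t=snap('top','t25.png')
go(611.5,-261,139)
E
```

```text
clock: 44.7
eef_pos: [507.7, 79.8, 217.5]
eef_rot: [3.141, 0.003, -0.066]
wrist_force: [2.1, 0.3, -0.6]
finger_gap: 16.3
clock: 45.2
eef_pos: [576.6, -152.2, 217.1]
eef_rot: [-3.141, 0.003, -0.067]
wrist_force: [0.6, 1.3, -0.2]
finger_gap: 16.2
clock: 45.7
eef_pos: [611.1, -261.2, 209.3]
eef_rot: [-3.14, 0.003, -0.066]
wrist_force: [-0.4, 0.4, -1.0]
finger_gap: 16.5
clock: 46.0
eef_pos: [611.7, -260.8, 211.5]
eef_rot: [3.141, -0.0, -0.065]
wrist_force: [0.0, -0.4, 0.0]
finger_gap: 16.4
at [ 611.6 -261.2  211.5] yaw -0.066 gap 16.4 t 46.1 F [-0.5  0.3 -0.8] -> shift cm [-0.02 -0.02  7.25] turn 0
```

View pics/w25.png

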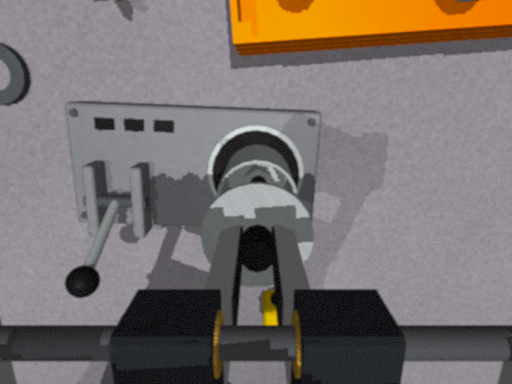

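```bash
python3 -m pendant '[[[0,0,2,0],[0,0,4,0],[0,0,5.5,0],[0,0,6.2,0],[0,0,6.2,0]]]';python3 -m pendant '[[[0,0,0,0],[0,0,0,0]]]';python3 - <<'E'
from h import *
c=snap('wrist','w26.png');np.save('w26.npy',c)
go(611.5,-261,139)
im=cv2.imread('pics/w26.png');cv2.imwrite('pics/w26c.png',cv2.resize(im[110:300,130:390],None,fx=3,fy=3,interpolation=cv2.INTER_CUBIC))
E
```

```text
clock: 46.6
eef_pos: [611.4, -261.5, 148.5]
eef_rot: [-3.141, 0.001, -0.066]
wrist_force: [0.7, 0.0, -0.6]
finger_gap: 16.3
clock: 46.8
eef_pos: [611.9, -261.8, 150.3]
eef_rot: [3.141, -0.001, -0.066]
wrist_force: [-0.4, 0.2, -0.3]
finger_gap: 16.3
at [ 611.9 -261.8  150.2] yaw -0.066 gap 16.3 t 46.85 F [ 0.1  0.1 -0.9] -> shift cm [-0.04 -0.08  1.12] turn 0
```

View pics/w26c.png

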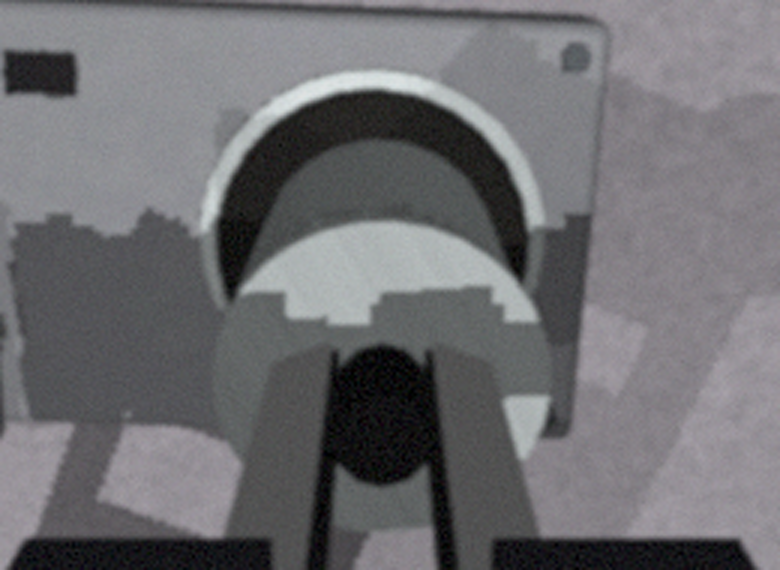

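```bash
python3 -m pendant '[[[0,-0.1,0.4,0],[0,-0.1,0.7,0],[0,-0.1,0.9,0],[0,-0.1,1.0,0],[0,-0.1,1.0,0]]]';python3 -m pendant '[[[0,0,0,0],[0,0,0,0]]]';python3 -c "
from h import *
go(611.5,-261,139)"
```

```text
clock: 47.35
eef_pos: [611.7, -260.6, 139.3]
eef_rot: [3.142, -0.0, -0.066]
wrist_force: [0.0, 1.1, 0.7]
finger_gap: 16.7
clock: 47.55
eef_pos: [611.7, -260.6, 139.3]
eef_rot: [3.142, -0.0, -0.066]
wrist_force: [0.1, 1.1, 0.9]
finger_gap: 16.4
at [ 611.7 -260.6  139.3] yaw -0.066 gap 16.4 t 47.55 F [0.1 1.1 0.9] -> shift cm [-0.02  0.04  0.03] turn 0
```

```bash
python3 -m pendant '[[[0,0,0.1,0],[0,0,0.1,0]]]';python3 -m pendant '[[[0,0,0,0],[0,0,0,0],[0,0,0,0],[0,0,0,0],[0,0,0,0]]]' 0; python3 -m pendant '[[[0,0,-2,0],[0,0,-5,0],[0,0,-10,0],[0,0,-13,0],[0,0,-13,0]]]';python3 - <<'E'
from h import *
c=snap('wrist','w27.png');np.save('w27.npy',c)
t=snap('scene','s27.png');np.save('s27.npy',t)
go(549,-110.7,210,-.105)
im=cv2.imread('pics/w27.png');cv2.imwrite('pics/w27c.png',cv2.resize(im[80:300,30:350],None,fx=2.4,fy=2.4,interpolation=cv2.INTER_CUBIC))
im=cv2.imread('pics/s27.png');cv2.imwrite('pics/s27c.png',cv2.resize(im[200:330,130:290],None,fx=4,fy=4,interpolation=cv2.INTER_CUBIC))
E
```

```text
clock: 47.75
eef_pos: [611.9, -260.7, 139.3]
eef_rot: [3.141, -0.001, -0.066]
wrist_force: [-3.5, 1.6, 8.8]
finger_gap: 16.1
clock: 48.25
eef_pos: [611.6, -260.7, 138.1]
eef_rot: [-3.142, 0.0, -0.066]
wrist_force: [-0.6, -0.8, 0.4]
finger_gap: 46.7
clock: 48.75
eef_pos: [612.6, -261.1, 273.6]
eef_rot: [3.139, -0.007, -0.066]
wrist_force: [0.6, 0.3, 0.4]
finger_gap: 46.9
at [ 611.6 -260.6  268. ] yaw -0.066 gap 47.2 t 48.85 F [ 0.2 -0.5  0.3] -> shift cm [ -7.24 -14.55   5.8 ] turn 0.039
```

View pics/w27c.png

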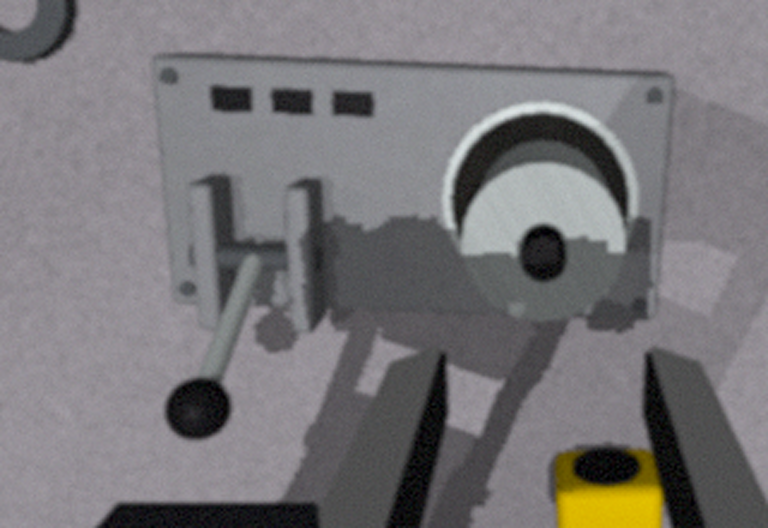

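View pics/s27c.png

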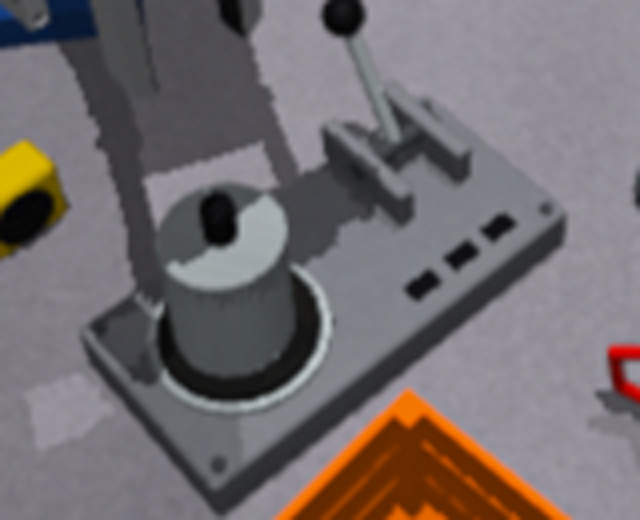

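```bash
python3 - <<'E'
from h import *
np.set_printoptions(precision=1,suppress=True)
c=np.load('w27.npy',allow_pickle=True).item();t=np.load('s27.npy',allow_pickle=True).item()
b=tri([(c,(111.9,249.8)),(t,(215.6,203.6))]);print(b,ray(c,(111.9,249.8),131),ray(c,(257,180),129))
go(547,-112,210,-.105)
E
python3 -m pendant '[[[-2,-4,2,0.04],[-4,-8,4,0.04],[-7.4,-14.4,5.6,0.04],[-7.4,-14.4,5.6,0.04],[-7.4,-14.4,5.6,0.04]]]' 0.1;python3 -m pendant '[[[0,0,0,0],[0,0,0,0]]]';python3 - <<'E'
from h import *
c=snap('wrist','w28.png');np.save('w28.npy',c)
go(547,-111.5,121,-.105)
E
```

```text
[ 549.5 -110.   132.1] [ 548.9 -109.6  131. ] [ 611.8 -262.3  129. ]
at [ 611.6 -260.6  268. ] yaw -0.066 gap 47.2 t 48.85 F [ 0.2 -0.5  0.3] -> shift cm [ -7.4 -14.4   5.8] turn 0.039
clock: 49.35
eef_pos: [545.7, -109.5, 210.2]
eef_rot: [-3.141, 0.004, -0.104]
wrist_force: [-0.8, -0.6, 0.2]
finger_gap: 51.9
clock: 49.55
eef_pos: [547.5, -112.9, 211.7]
eef_rot: [3.142, 0.001, -0.107]
wrist_force: [0.9, 0.2, 0.4]
finger_gap: 51.9
at [ 547.5 -113.   211.8] yaw -0.107 gap 51.5 t 49.6 F [-0.1 -0.3 -0.1] -> shift cm [-0.07 -0.15  9.08] turn -0.002
```

View pics/w28.png

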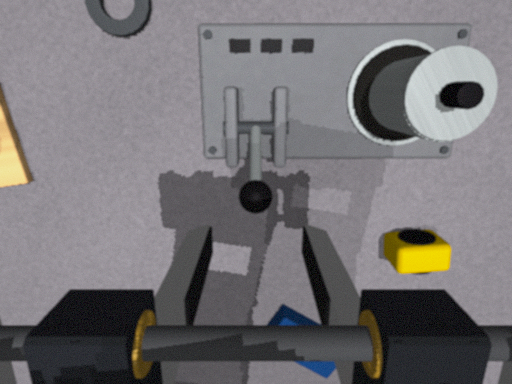

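```bash
python3 -m pendant '[[[0.1,-0.15,4,0],[0.1,-0.15,8,0],[0.1,-0.15,9.1,0],[0.1,-0.15,9.1,0]]]';python3 -m pendant '[[[0,0,0,0],[0,0,0,0],[0,0,0,0],[0,0,0,0],[0,0,0,0]]]' -1 10;python3 -c "
from h import *
go(595.2,-117,136)"
```

```text
clock: 50.0
eef_pos: [548.1, -111.1, 120.2]
eef_rot: [-3.141, 0.003, -0.107]
wrist_force: [-0.1, 0.5, 0.3]
finger_gap: 51.5
clock: 50.5
eef_pos: [548.9, -111.5, 122.3]
eef_rot: [3.14, -0.002, -0.106]
wrist_force: [-1.5, -5.2, 3.3]
finger_gap: 25.2
at [ 548.9 -111.5  122.3] yaw -0.106 gap 25.2 t 50.5 F [-1.5 -5.2  3.3] -> shift cm [ 4.67  0.05 -1.36] turn 0
```

```bash
python3 -m pendant '[[[1.2,0,-0.6,0],[2.3,0,-1,0],[3.5,0,-1.25,0],[4.7,0,-1.35,0],[4.7,0,-1.35,0]]]';python3 -m pendant '[[[0,0,0,0],[0,0,0,0]]]'; python3 -m pendant '[[[0,0,0,0],[0,0,0,0],[0,0,0,0],[0,0,-5,0],[0,0,-10,0]]]' 0.1; python3 -m pendant '[[[0,0,-3,0],[0,0,-3,0],[0,0,-3,0]]]'
python3 - <<'E'
from h import *
c=snap('wrist','w29.png');np.save('w29.npy',c)
t=snap('scene','s29.png');np.save('s29.npy',t)
go(595.2,-117,136)
im=cv2.imread('pics/s29.png');cv2.imwrite('pics/s29c.png',cv2.resize(im[140:330,130:350],None,fx=3.4,fy=3.4,interpolation=cv2.INTER_CUBIC))
E
```

```text
clock: 51.0
eef_pos: [596.1, -116.6, 135.1]
eef_rot: [3.14, -0.001, -0.106]
wrist_force: [1.2, -5.2, -0.3]
finger_gap: 25.1
clock: 51.2
eef_pos: [595.5, -116.5, 135.1]
eef_rot: [3.14, -0.001, -0.107]
wrist_force: [1.4, -4.7, -1.9]
finger_gap: 25.3
clock: 51.7
eef_pos: [594.6, -115.4, 235.2]
eef_rot: [-3.141, 0.003, -0.106]
wrist_force: [0.5, -0.4, 0.2]
finger_gap: 51.5
clock: 52.0
eef_pos: [595.1, -115.5, 264.6]
eef_rot: [-3.142, -0.0, -0.106]
wrist_force: [0.8, -1.3, -0.8]
finger_gap: 51.6
at [ 594.8 -115.5  263.1] yaw -0.106 gap 51.8 t 52.1 F [-0.   0.  -0.9] -> shift cm [ 0.09  0.15 12.71] turn 0
```

View pics/w29.png

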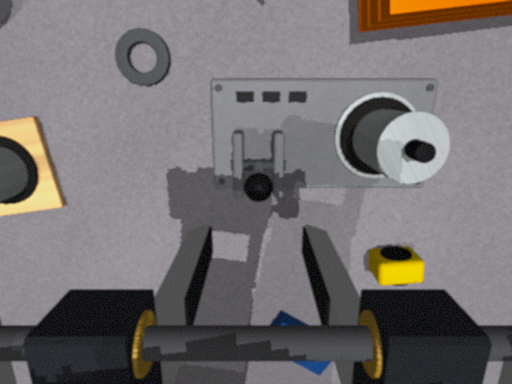

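View pics/s29c.png

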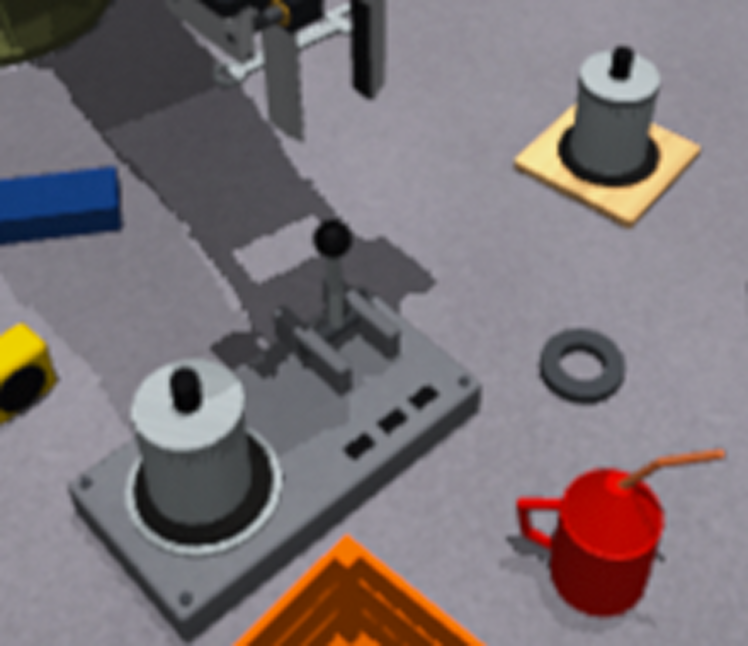

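Run:
```python
from h import *
np.set_printoptions(precision=1,suppress=True)
c=np.load('w29.npy',allow_pickle=True).item();t=np.load('s29.npy',allow_pickle=True).item();w=np.load('w28.npy',allow_pickle=True).item()
f=lambda u:(u[0]/3.4+130-.35,u[1]/3.4+140-.35)
print('ball',tri([(c,(258.7,187)),(t,f((332,239)))]),ray(c,(258.7,187),147))
print('axle w28',ray(w,(256,127),57),'stalk check: pivot proj scene',f((0,0)),proj(t,(595.5,-117.5,57)),proj(t,(595.5,-117.5,147)),f((332,239)))
print('nets',[(x['score'],x['point']) for x in models.regions_of('wrist','lever_tip')])
# corners in w29 -> plate/pivot
q=[ray(c,u,35)[:2] for u in [(212,79),(438,78),(424,187),(216,187)]];print(q)
m=sum(q)/4;a=.105;X=np.array([np.cos(a),-np.sin(a)]);Y=np.array([np.sin(a),np.cos(a)]);print(m,'pivot',m+75*Y-30*X)
```

```text
ball [ 594.5 -117.5  148.1] [ 593.8 -117.7  147. ]
axle w28 [ 595.  -117.9   57. ] stalk check: pivot proj scene (129.65, 139.65) [228.4 236.2] [227.4 210.4] (227.29705882352943, 209.94411764705885)
nets [(0.88, [260.7, 183.3]), (0.21, [299.1, 126.8])]
[array([693.6, -75.7]), array([ 667.5, -329.5]), array([ 540.1, -318. ]), array([567.4, -62.4])]
[ 617.1 -196.4] pivot [ 595.2 -118.7]
```

```bash
python3 -m pendant '[[[0,0,-4,0],[0,0,-4,0],[0,0,-4,0],[0,0,-4,0],[0,0,-4,0]]]'; python3 -c "
from h import *
go(595,-115,300)
print(manip.sign_off())"
```

```text
clock: 52.65
eef_pos: [595.0, -115.6, 303.4]
eef_rot: [-3.141, 0.002, -0.106]
wrist_force: [0.8, 0.4, 0.2]
finger_gap: 51.7
at [ 595.  -115.6  303.4] yaw -0.106 gap 51.7 t 52.65 F [0.8 0.4 0.2] -> shift cm [-0.   -0.06  0.34] turn 0
the job is handed in; nothing more can be done
None
```

The changeover is done and the job is handed in at about 53 s. I stopped the machine, swapped the drums and dropped in the two nuts present. Then I seated the cover and set the lever upright.

What the last checks showed:
- **Closed drum:** within about 1 mm of the stand's centre, upright. I measured this just after placing it; the last scene picture still shows it standing there.
- **Open drum:** within about 3 mm of the plate's centre, upright.
- **Nuts:** the top picture showed no nuts left on the bench. Both looked to be inside the drum, one apparently lying on the other.
- **Cover:** it lies flat in the pictures, about 2 mm off the drum's axis. The pictures show this less exactly than the other readings.
- **Lever at the end:** the ball stood within 1–2 mm of directly above the pivot, so it is upright to within about 0.02 rad.
- **Lever while stopped:** after I let go it read about 0.05 rad rather than exactly 0, still under the 0.15 limit.
- **Bystanders and robot:** no sign that the tape measure or flange moved, though I did not re-measure either. The gripper ended clear above everything.

Separate views of the same point, such as the plate's centre, differed by 2–5 mm at times. I used the values that several views agreed on. I saw no grip slackening or knocked nut during the run.

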